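Latch the hanging-kit box

ROBOT

A 6-joint arm with a two-finger parallel gripper is mounted at the origin on the work surface. World frame = base frame: x ahead of the robot, y to its left, z up, the work surface at z = 0. Lengths are in m, angles in rad, forces in N, time in s.
With the tool pointing down it reaches from about 0.3 to 0.875 m from the base axis. Payload 6.4 kg.
Tool frame: the origin (TCP) lies between the finger pads; the fingertips stand 8 mm ahead of it and the grasp point (between the pads) lies 11 mm behind it; z points along the fingers, x is the direction in which the jaws open and shut, and the axes are right-handed (so a half turn about z gives the same grasp; the last joint's range is limited). The gripper opens to 85 mm and grips with 20 to 120 N. Pads are 22 mm wide; open, the fingers measure 114 mm over their backs; the gripper's body (76 mm by 85 mm) begins 54 mm behind the grasp point. The pads swing forward as they close: fully open they stand 13 mm farther back than shut.
Start: joints at [0.979, 0.181, 1.607, -0, 1.354, -0.206], TCP at [0.216, 0.533, 0.239] pointing down, gripper open.
Joint ranges: [-2.99, 2.99], [-0.89, 2.07], [0.3, 2.58], [-1.14, 4.28], [0, 2.63], [-3.12, 3.12]. Speed limits (rad/s): [2.57, 2.57, 3.01, 3.14, 3.14, 3.14].

INTERFACE

Orientations are given as a unit quaternion [w, x, y, z].
In Python, from bench import ctrl gives the robot as it stands.
- The arm moves only by the tool drive_tool, never from a script. Its argument "commands" is a list of rows, each an object of numbers: "gripper": the closure, from 0 (fully open) to 1 (shut); "dx", "dy", "dz": the shift along the tool's x, y, z in cm; "turn": the turn about the tool's z in degrees. A call has 1 to 20 rows; each row is the pose to reach, as a shift and turn from the pose commanded when the call began, along the tool's axes at that moment; what a row does not reach only later rows make up. A row lasts 1/8 s, in which the tool goes at most 62.5 mm and 10.7 degrees, less where a joint would pass 70% of its speed; a pose out of reach is approached as far as the arm can. A call with a gripper value outside its range is refused whole. The fingers move at their own pace and stop on an object; the grip force is fixed at half the most. Time passes only in rows, so rows that repeat a pose let the fingers close. It gives the time, the measured TCP pose, the force and the opening at its end, in the units of the state.
- ctrl.get_obs(): the state, without advancing time (a new reading comes with each control period).
- ctrl.camera(name): name is "scene" or "top" or "wrist"; returns a dict with "image" (384x512x3 uint8, red, green, blue), "mtx" (3x3 intrinsics, pixels), "k1" (the pictures are not rectified: a ray, as slopes to the right and down, at radius r is drawn at 1 + k1 r^2 times it, then the intrinsics apply), "R" (3x3) and "t" (3): a world point X has camera coordinates R X + t. Camera axes: x right, y down, z forward; pixel columns grow to the right and rows downward; lengths in m; the calibration is good to about 2 mm. A picture is of the moment at which its call begins. There is no depth.
- ctrl.hand_in(): hands the job in, once; it reports no verdict.
The state is a dict: "time_s": time; "q": joint angles; "dq": joint speeds; "joint_efforts": joint torques, N m; "eef_pos": TCP position; "eef_rot": TCP orientation; "wrist_force": force on the tool from outside, world axes, zero at the start; "torque": the same for the moment, N m; "opening": opening from 0.0 (shut) to 1.0 (fully open).
Only numpy, scipy, OpenCV 4.12 (cv2) and the standard library are available. Lean on these libraries where they do the work, as an engineer would, in place of code of your own. Each camera call takes 0.05 s, during which the arm holds its last target.

TASK

The lid is on the clear box of nails and hooks, but its four teal latches still stand open: swing each one in over the lid's rim and press it down until it snaps. Go corner to opposite corner so the seal beds down evenly: close any one first, then the one diagonally across, then the other two. Press firmly but never force it - the acrylic cracks - and leave the box and the things around it where they stand.

Things in the scene. Friction and masses are not known exactly. Their poses are not given: they have to be found in the camera images.
- box: Clear hardware box, loose on rubber feet, about 0.9 kg, 120 x 190 mm (its x by y), full of nails and hooks. Origin: centre of its underside, on the shelf; z up. Four teal latches are hinged on its two long sides (the faces towards +x and -x), one near each corner; all stand open at the start.
- lid_mid (a point): Middle of the clear lid's top face (128 x 198 x 4 mm plate), 73 mm above the shelf at first. The lid rides on a springy orange seal; four snapped latches pull it down about 1 mm, level. A ridge 3 mm high, 5 mm wide lies along the lid's edge under each latch: the latch's nose must ride over it.
- latch_a (a joint): Angle (rad) of the latch at the box's +x +y corner. 0 is right down over the rim (snapped it rests near 0.02); grows as it swings up and outwards; starts at 0.75 to 1.35, stops at -0.015 and 1.6, stays where left. Hinge line: parallel to the box's y, at box x +70 mm, 57 mm up; latch centre at y +52 mm. Opposite corner: latch_c.
- latch_a_pad (a point): Press point on latch_a's bendy thumb tab (36 mm wide, 13 to 41 mm inwards of the hinge, sloping up inwards by 0.28 rad). z = face normal, y along the hinge, x away from box. Latch down: 29 mm inwards of the hinge, 26.4 mm above it. Nose meets ridge near 0.33 rad; tab bends up to 7 mm, so tab low is not yet snapped: takes 8 to 12 N, eases at the snap (0.1 rad), then hard stop.
- latch_b (a joint): Angle (rad) of the latch at the box's -x +y corner. 0 is right down over the rim (snapped it rests near 0.02); grows as it swings up and outwards; starts at 0.75 to 1.35, stops at -0.015 and 1.6, stays where left. Hinge line: parallel to the box's y, at box x -70 mm, 57 mm up; latch centre at y +52 mm. Opposite corner: latch_d.
- latch_b_pad (a point): Press point on latch_b's bendy thumb tab (36 mm wide, 13 to 41 mm inwards of the hinge, sloping up inwards by 0.28 rad). z = face normal, y along the hinge, x away from box. Latch down: 29 mm inwards of the hinge, 26.4 mm above it. Nose meets ridge near 0.33 rad; tab bends up to 7 mm, so tab low is not yet snapped: takes 8 to 12 N, eases at the snap (0.1 rad), then hard stop.
- latch_c (a joint): Angle (rad) of the latch at the box's -x -y corner. 0 is right down over the rim (snapped it rests near 0.02); grows as it swings up and outwards; starts at 0.75 to 1.35, stops at -0.015 and 1.6, stays where left. Hinge line: parallel to the box's y, at box x -70 mm, 57 mm up; latch centre at y -52 mm. Opposite corner: latch_a.
- latch_c_pad (a point): Press point on latch_c's bendy thumb tab (36 mm wide, 13 to 41 mm inwards of the hinge, sloping up inwards by 0.28 rad). z = face normal, y along the hinge, x away from box. Latch down: 29 mm inwards of the hinge, 26.4 mm above it. Nose meets ridge near 0.33 rad; tab bends up to 7 mm, so tab low is not yet snapped: takes 8 to 12 N, eases at the snap (0.1 rad), then hard stop.
- latch_d (a joint): Angle (rad) of the latch at the box's +x -y corner. 0 is right down over the rim (snapped it rests near 0.02); grows as it swings up and outwards; starts at 0.75 to 1.35, stops at -0.015 and 1.6, stays where left. Hinge line: parallel to the box's y, at box x +70 mm, 57 mm up; latch centre at y -52 mm. Opposite corner: latch_b.
- latch_d_pad (a point): Press point on latch_d's bendy thumb tab (36 mm wide, 13 to 41 mm inwards of the hinge, sloping up inwards by 0.28 rad). z = face normal, y along the hinge, x away from box. Latch down: 29 mm inwards of the hinge, 26.4 mm above it. Nose meets ridge near 0.33 rad; tab bends up to 7 mm, so tab low is not yet snapped: takes 8 to 12 N, eases at the snap (0.1 rad), then hard stop.
- hammer: Small tack hammer, 205 mm long, 17 mm high, lying flat beside the box; origin: under its middle, x towards its head. Leave alone.
- dish: Pale blue ceramic dish, 96 mm across, 26 mm high; origin: centre of its underside. Leave alone.
- clamp: Aluminium corner clamp with a spring clip, 70 x 70 x 32 mm; origin: centre of its underside. Leave alone.
- dispenser: Clear acrylic push-button nail dispenser, 50 x 56 x 82 mm; origin: centre of its underside. Leave alone.
Not all that is in view belongs to the job. Several things have the shape of the box; the one meant has the colours described above.

How it is judged:
On the way, in this order (a step that is already met when the one before it is completed fails the run):
1. one latch is snapped shut, the other three still open (((value of joint latch_a below 0.05 rad and value of joint each of latch_b, latch_c, latch_d above 0.15 rad) or (value of joint latch_b below 0.05 rad and value of joint each of latch_a, latch_c, latch_d above 0.15 rad) or (value of joint latch_c below 0.05 rad and value of joint each of latch_a, latch_b, latch_d above 0.15 rad) or (value of joint latch_d below 0.05 rad and value of joint each of latch_a, latch_b, latch_c above 0.15 rad))), for 0.2 s.
2. the latch at the opposite corner is snapped shut too, the other two still open (((value of joint each of latch_a, latch_c below 0.05 rad and value of joint each of latch_b, latch_d above 0.15 rad) or (value of joint each of latch_b, latch_d below 0.05 rad and value of joint each of latch_a, latch_c above 0.15 rad))), for 0.2 s.
3. the remaining two latches are snapped shut: all four closed (value of joint each of latch_a, latch_b, latch_c, latch_d below 0.05 rad), for 0.2 s.
At the end, for the whole second after the job is handed in: All four latches read under 0.05 rad (snapped); the lid is level within 0.01 rad and pulled down at least 0.6 mm on its seal; the box stands upright, at rest, within 30 mm of where it was; hammer, dish, clamp and dispenser are within 20 mm of where they were (all of step 3 and angle between lid_mid's own z axis and vertical below 0.01 rad and z of lid_mid in the frame of box below 0.0724 m and distance of box from where it was at the start of the episode below 0.03 m and angle between box's own z axis and vertical below 0.03 rad and linear speed of box below 0.01 m/s and distance of each of hammer, dish, clamp, dispenser from where it was at the start of the episode below 0.02 m); the robot touches nothing.
It fails at once if two neighbouring latches are shut while both latches at their opposite corners are open ((value of joint each of latch_a, latch_b below 0.05 rad and value of joint each of latch_c, latch_d above 0.15 rad) or (value of joint each of latch_b, latch_c below 0.05 rad and value of joint each of latch_d, latch_a above 0.15 rad) or (value of joint each of latch_c, latch_d below 0.05 rad and value of joint each of latch_a, latch_b above 0.15 rad) or (value of joint each of latch_d, latch_a below 0.05 rad and value of joint each of latch_b, latch_c above 0.15 rad)).
It fails at once if the box, its lid or a latch is pressed with more than 30 N (contact force between any of the fingers, the arm and box above 30 N).
It fails at once if the box is shoved more than 30 mm (distance of box from where it was at the start of the episode above 0.03 m).
It fails at once if a bystander is moved more than 20 mm (distance of any of hammer, dish, clamp, dispenser from where it was at the start of the episode above 0.02 m).
It also fails if it takes over 64 s, if anything falls off the work surface, if the arm or the gripper's body presses on something with over 40 N, if the wrist force passes 120 N, or if a joint passes its speed limit or range.

## Working session

There is one attempt and no reset: what is moved stays moved. The work goes in short steps, Python scripts to look and compute and a tool call to move; the robot and the scene stay as the last step left them, time stands still between calls to the robot, and variables do not carry over. Pictures are saved under pics/ and viewed, and the job is handed in when it is done.

Besides the shell and the picture viewer there is one more tool, called after ">>>" as a command line: name --argument value ..., lists and objects as JSON in quotes. drive_tool: Moves the arm, as the interface text tells. Its arguments: {"type":"object","properties":{"commands":{"type":"array","items":{"type":"object","properties":{"gripper":{"type":"number"},"dx":{"type":"number"},"dy":{"type":"number"},"dz":{"type":"number"},"turn":{"type":"number"}}}}},"required":["commands"]}

```bash
ls; mkdir -p pics
python3 - <<'E'
from bench import ctrl
import cv2,pickle
o=ctrl.get_obs();print(o)
for n in("scene","top","wrist"):
    c=ctrl.camera(n);cv2.imwrite(f"pics/{n}0.png",c["image"][:,:,::-1]);pickle.dump(c,open(f"{n}0.pkl","wb"))
    print(n,c["mtx"].tolist(),c["k1"],c["R"].round(4).tolist(),c["t"].round(4).tolist())
E
```

```text
pics
{'time_s': 0.0, 'q': array([ 9.78710396e-01,  1.81552194e-01,  1.60799541e+00,  7.09845314e-06,
        1.35378225e+00, -2.06325427e-01]), 'dq': array([ 0.00065804, -0.00022561, -0.00027662,  0.00098155,  0.00057946,
       -0.00035804]), 'joint_efforts': array([ 9.08411894e-04, -4.44855416e+01, -3.51349354e+01,  4.66305863e-06,
        8.79600935e-03,  3.82620948e-07]), 'eef_pos': array([0.21604619, 0.53229937, 0.23838395]), 'eef_rot': array([ 3.23960313e-04,  8.29537294e-01,  5.58450645e-01, -8.05932807e-04]), 'wrist_force': array([-0.12007029, -0.11183976, -1.2358549 ]), 'torque': array([ 0.07175065, -0.01026465, -0.04439463]), 'opening': 1.0040539362225893}
scene [[377.18812717492483, 0.0, 257.0221662480503], [0.0, 377.18812717492483, 188.81827126091136], [0.0, 0.0, 1.0]] -0.03530732187687057 [[-0.8683, 0.496, -0.0016], [0.3487, 0.6082, -0.713], [-0.3527, -0.6197, -0.7011]] [0.4882, -0.1534, 1.1829]
top [[388.51703964805773, 0.0, 251.2964696937333], [0.0, 388.51703964805773, 189.96975656460697], [0.0, 0.0, 1.0]] 0.0045795476560075935 [[0.1592, -0.9872, -0.005], [-0.9661, -0.1547, -0.2066], [0.2032, 0.0377, -0.9784]] [-0.0374, 0.567, 0.864]
wrist [[293.7359035873984, 0.0, 257.32630502216057], [0.0, 293.7359035873984, 197.49919939170323], [0.0, 0.0, 1.0]] -0.03463244830152564 [[0.3754, 0.9269, -0.0024], [0.8776, -0.3546, 0.3227], [0.2982, -0.1233, -0.9465]] [-0.5733, -0.0432, 0.3823]
```

View pics/scene0.png

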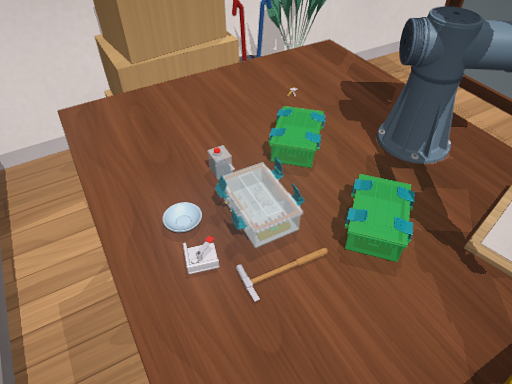

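View pics/top0.png

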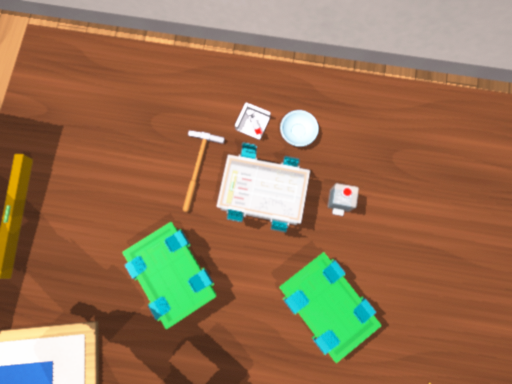

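View pics/wrist0.png

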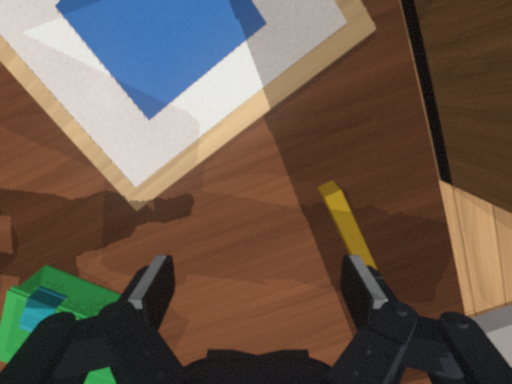

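Run:
```python
import cv2
a=cv2.imread("pics/top0.png")[120:260,170:380];cv2.imwrite("pics/top0z.png",cv2.resize(a,(798,532),interpolation=cv2.INTER_CUBIC))
a=cv2.imread("pics/scene0.png")[135:255,195:325];cv2.imwrite("pics/scene0z.png",cv2.resize(a,(650,600),interpolation=cv2.INTER_CUBIC))
```

```text
(no output)
```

View pics/top0z.png

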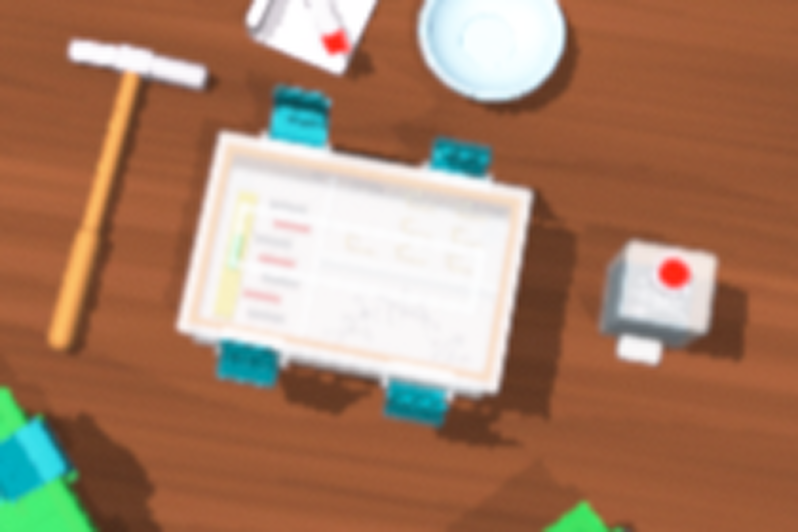

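View pics/scene0z.png

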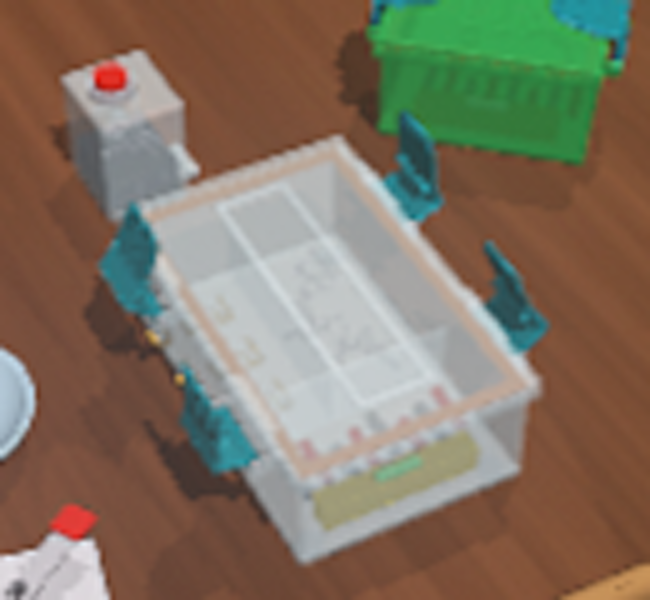

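```bash
cat > h.py <<'E'
import numpy as np,cv2,pickle
def ray(c,uv):
    p=cv2.undistortPoints(np.array(uv,float).reshape(-1,1,2),c["mtx"],np.array([c["k1"],0,0,0]))[:,0]
    d=np.c_[p,np.ones(len(p))]@c["R"]
    return -c["R"].T@c["t"],d
def plane(c,uv,z):
    o,d=ray(c,uv);return o+d*((z-o[2])/d[:,2])[:,None]
def proj(c,X):
    X=np.array(X,float).reshape(-1,3)
    return cv2.projectPoints(X,cv2.Rodrigues(c["R"])[0],c["t"],c["mtx"],np.array([c["k1"],0,0,0]))[0][:,0]
E
python3 - <<'E'
from h import *
T=pickle.load(open("top0.pkl","rb"));S=pickle.load(open("scene0.pkl","rb"))
# order: going round
t=np.array([(222,133),(533,190),(497,393),(180,330)])/3.8-.37+[170,120]
s=np.array([(305,480),(140,207),(342,137),(540,385)])/5-.4+[195,135]
for c,u in((T,t),(S,s)):
    P=plane(c,u,.073);print(P.round(4).tolist(),P.mean(0).round(4))
    print(np.linalg.norm(np.roll(P,-1,0)-P,axis=1).round(4))
    l=P[1]-P[0]+P[2]-P[3];w=P[0]-P[3]+P[1]-P[2]
    print(np.degrees([np.arctan2(l[1],l[0]),np.arctan2(w[1],w[0])]))
E
```

```text
[[0.6392, 0.1209, 0.073], [0.6333, -0.0765, 0.073], [0.504, -0.0713, 0.073], [0.5116, 0.1248, 0.073]] [0.572  0.0245 0.073 ]
[0.1975 0.1293 0.1962 0.1276]
[-91.96711259  -2.01602585]
[[0.6366, 0.1241, 0.073], [0.6216, -0.0721, 0.073], [0.505, -0.0682, 0.073], [0.5147, 0.1291, 0.073]] [0.5694 0.0282 0.073 ]
[0.1967 0.1167 0.1976 0.122 ]
[-93.59746288  -2.15250291]
```

```bash
cat >> h.py <<'E'
from scipy.spatial.transform import Rotation as Ro
C=np.array([.571,.026]);YAW=np.radians(-2.2)
def b2w(u,v): 
    c,s=np.cos(YAW),np.sin(YAW);return C+[c*u-s*v,s*u+c*v]
def rot(o): 
    q=o["eef_rot"];return Ro.from_quat([q[1],q[2],q[3],q[0]]).as_matrix()
def shift(o,X):
    return (rot(o).T@(np.array(X)-o["eef_pos"])*100).round(2)
def inbox(X):
    c,s=np.cos(YAW),np.sin(YAW);d=np.array(X[:2])-C;return np.array([c*d[0]+s*d[1],-s*d[0]+c*d[1],X[2]])
E
python3 - <<'E'
from h import *
from bench import ctrl
o=ctrl.get_obs();print(rot(o).round(3));
w=b2w(-.118,.052);print(w,shift(o,[*w,.24]))
E
```

```text
[[ 0.376  0.927 -0.001]
 [ 0.926 -0.376 -0.001]
 [-0.001 -0.    -1.   ]]
[0.45508314 0.08249143] [-32.69  39.07  -0.11]
```

>>> drive_tool --commands '[{"dx": -32.7,"dy": 39.1,"turn": -20,"gripper": 1},{"dx": -32.7,"dy": 39.1,"turn": -20,"gripper": 1},{"dx": -32.7,"dy": 39.1,"turn": -20,"gripper": 1},{"dx": -32.7,"dy": 39.1,"turn": -20,"gripper": 1},{"dx": -32.7,"dy": 39.1,"turn": -20,"gripper": 1},{"dx": -32.7,"dy": 39.1,"turn": -20,"gripper": 1},{"dx": -32.7,"dy": 39.1,"turn": -20,"gripper": 1},{"dx": -32.7,"dy": 39.1,"turn": -20,"gripper": 1},{"dx": -32.7,"dy": 39.1,"turn": -20,"gripper": 1},{"dx": -32.7,"dy": 39.1,"turn": -20,"gripper": 1},{"dx": -32.7,"dy": 39.1,"turn": -20,"gripper": 1},{"dx": -32.7,"dy": 39.1,"turn": -20,"gripper": 1}]'

```text
invalid input at $.commands[0]: expected keys gripper, dx, dy, dz, turn
```

Run:
```python
from h import *
from bench import ctrl
for n in("top","wrist","scene"):
    c=ctrl.camera(n);pickle.dump(c,open(n+"1.pkl","wb"));a=c["image"][:,:,::-1].copy()
    cv2.imwrite(f"pics/{n}1.png",a)
o=ctrl.get_obs();print(o["time_s"],o["eef_pos"],inbox(o["eef_pos"]),o["wrist_force"],o["opening"]);print(rot(o).round(3))
c=pickle.load(open("wrist1.pkl","rb"));print(c["R"].round(3),(-c["R"].T@c["t"]).round(3))
```

```text
0.3 [0.21627966 0.53261909 0.23899193] [-0.37390688  0.49262873  0.23899193] [-0.26430724 -0.50554671  0.16950469] 0.9979963357185869
[[ 0.376  0.926 -0.   ]
 [ 0.926 -0.376 -0.   ]
 [-0.001 -0.    -1.   ]]
[[ 0.375  0.927 -0.002]
 [ 0.877 -0.355  0.323]
 [ 0.298 -0.123 -0.946]] [0.139 0.563 0.375]
```

View pics/wrist1.png

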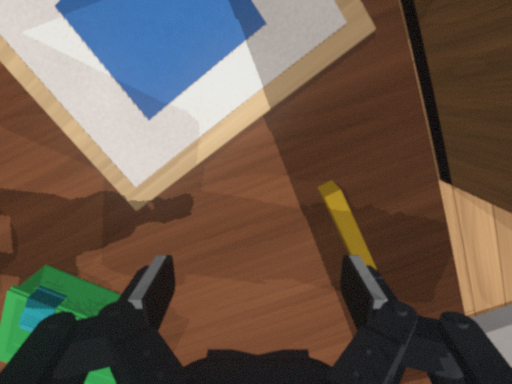

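View pics/top1.png

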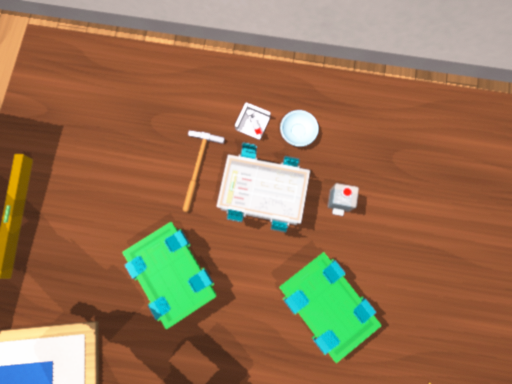

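View pics/scene1.png

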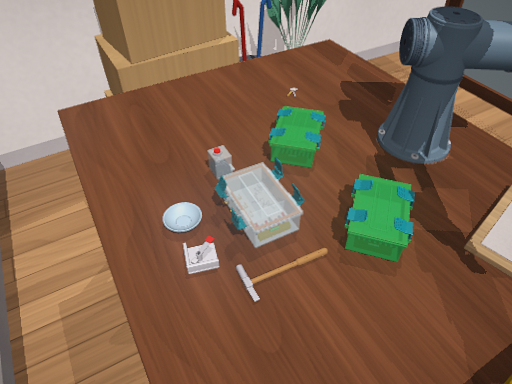

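The move was refused because each row needs all five keys, so the pictures are unchanged. I'll send it again.

>>> drive_tool --commands '[{"dx": -32.7,"dy": 39.1,"dz": 0,"turn": -20,"gripper": 1},{"dx": -32.7,"dy": 39.1,"dz": 0,"turn": -20,"gripper": 1},{"dx": -32.7,"dy": 39.1,"dz": 0,"turn": -20,"gripper": 1},{"dx": -32.7,"dy": 39.1,"dz": 0,"turn": -20,"gripper": 1},{"dx": -32.7,"dy": 39.1,"dz": 0,"turn": -20,"gripper": 1},{"dx": -32.7,"dy": 39.1,"dz": 0,"turn": -20,"gripper": 1},{"dx": -32.7,"dy": 39.1,"dz": 0,"turn": -20,"gripper": 1},{"dx": -32.7,"dy": 39.1,"dz": 0,"turn": -20,"gripper": 1},{"dx": -32.7,"dy": 39.1,"dz": 0,"turn": -20,"gripper": 1},{"dx": -32.7,"dy": 39.1,"dz": 0,"turn": -20,"gripper": 1},{"dx": -32.7,"dy": 39.1,"dz": 0,"turn": -20,"gripper": 1},{"dx": -32.7,"dy": 39.1,"dz": 0,"turn": -20,"gripper": 1}]'

```text
time_s: 1.8
eef_pos: [0.4549, 0.0841, 0.2393]
eef_rot: [-0.0, 0.719, 0.695, 0.0]
wrist_force: [-0.3, 0.3, -0.8]
opening: 0.001
```

Run:
```python
from h import *
from bench import ctrl
for n in("wrist","scene"):
    c=ctrl.camera(n);pickle.dump(c,open(n+"2.pkl","wb"));a=c["image"][:,:,::-1].copy()
    cv2.imwrite(f"pics/{n}2.png",a)
o=ctrl.get_obs();print(o["time_s"],o["eef_pos"],inbox(o["eef_pos"]),o["wrist_force"],o["opening"]);print(rot(o).round(3))
c=pickle.load(open("wrist2.pkl","rb"));print(c["R"].round(3),(-c["R"].T@c["t"]).round(3))
```

```text
1.9 [0.45515799 0.08381915 0.23932789] [-0.11797618  0.05332961  0.23932789] [ 0.49667549  0.20637189 -0.45107562] 0.0004632849236433111
[[ 0.035  0.999  0.   ]
 [ 0.999 -0.035  0.   ]
 [ 0.     0.    -1.   ]]
[[ 0.033  0.999 -0.001]
 [ 0.946 -0.031  0.323]
 [ 0.322 -0.011 -0.947]] [0.372 0.086 0.375]
```

View pics/wrist2.png

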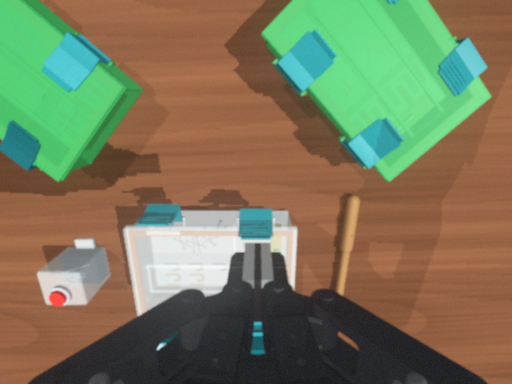

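View pics/scene2.png

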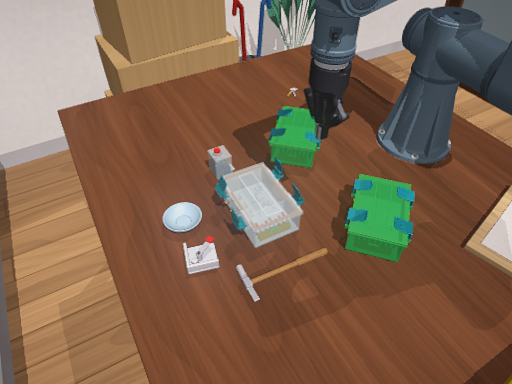

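Run:
```python
from h import *
W=pickle.load(open("wrist2.pkl","rb"))
P=plane(W,[(297,226),(125,228)],.073)
print(P.round(4)); print([inbox(p).round(4) for p in P])
a=cv2.imread("pics/wrist2.png")[190:340,110:320];cv2.imwrite("pics/w2z.png",cv2.resize(a,(798,570),interpolation=cv2.INTER_CUBIC))
```

```text
[[ 0.51    0.1262  0.073 ]
 [ 0.5063 -0.0687  0.073 ]]
[array([-0.0648,  0.0978,  0.073 ]), array([-0.061 , -0.0972,  0.073 ])]
```

View pics/w2z.png

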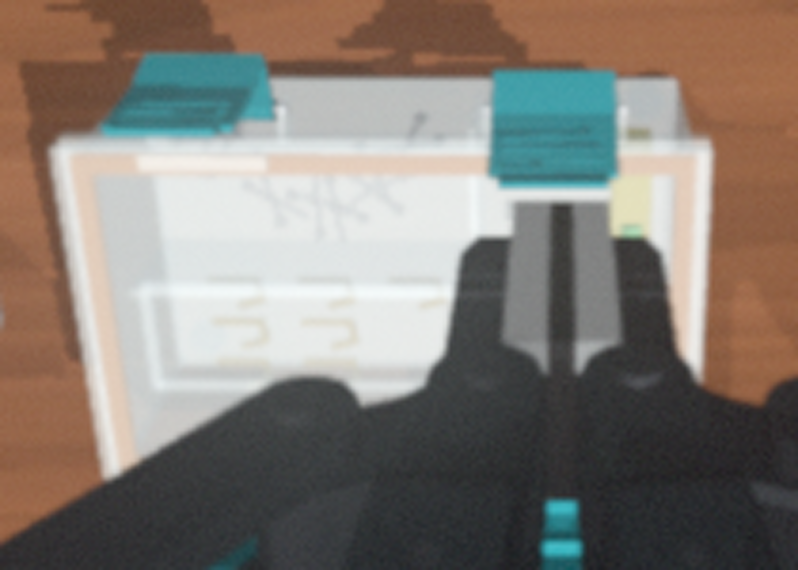

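>>> drive_tool --commands '[{"dx": -0.1,"dy": 0,"dz": 6,"turn": 0,"gripper": 1},{"dx": -0.1,"dy": 0,"dz": 12,"turn": 0,"gripper": 1},{"dx": -0.1,"dy": 0,"dz": 13.6,"turn": 0,"gripper": 1},{"dx": -0.1,"dy": 1,"dz": 13.6,"turn": 0,"gripper": 1},{"dx": -0.1,"dy": 1.7,"dz": 13.6,"turn": 0,"gripper": 1},{"dx": -0.1,"dy": 2.4,"dz": 13.6,"turn": 0,"gripper": 1},{"dx": -0.1,"dy": 3.1,"dz": 13.6,"turn": 0,"gripper": 1},{"dx": -0.1,"dy": 3.8,"dz": 13.6,"turn": 0,"gripper": 1},{"dx": -0.1,"dy": 3.8,"dz": 13.6,"turn": 0,"gripper": 1}]'

```text
time_s: 3.02
eef_pos: [0.4941, 0.0802, 0.1035]
eef_rot: [0.0, 0.72, 0.694, 0.0]
wrist_force: [-0.5, 0.6, 0.3]
opening: 0.002
```

```bash
cat > snap.py <<'E'
from h import *
from bench import ctrl
import sys
k=sys.argv[1]
for n in sys.argv[2:]:
    c=ctrl.camera(n);pickle.dump(c,open(n+k+".pkl","wb"));a=c["image"][:,:,::-1].copy()
    x0,x1,y0,y1={"wrist":(110,320,190,340),"scene":(195,325,135,255),"top":(170,380,120,260)}[n]
    f=4 if n=="scene" else 3
    cv2.imwrite(f"pics/{n}{k}.png",cv2.resize(a[y0:y1,x0:x1],None,fx=f,fy=f,interpolation=cv2.INTER_CUBIC))
o=ctrl.get_obs();print(o["time_s"],inbox(o["eef_pos"]).round(4),o["wrist_force"].round(1),o["opening"].round(3))
E
python3 snap.py 3 scene wrist
```

```text
Traceback (most recent call last):
  File "snap.py", line 10, in <module>
    o=ctrl.get_obs();print(o["time_s"],inbox(o["eef_pos"]).round(4),o["wrist_force"].round(1),o["opening"].round(3))
                                                                                              ^^^^^^^^^^^^^^^^^^
AttributeError: 'float' object has no attribute 'round'
```

View pics/scene3.png

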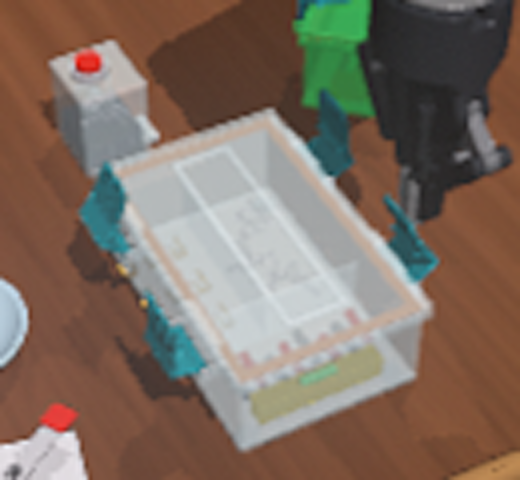

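View pics/wrist3.png

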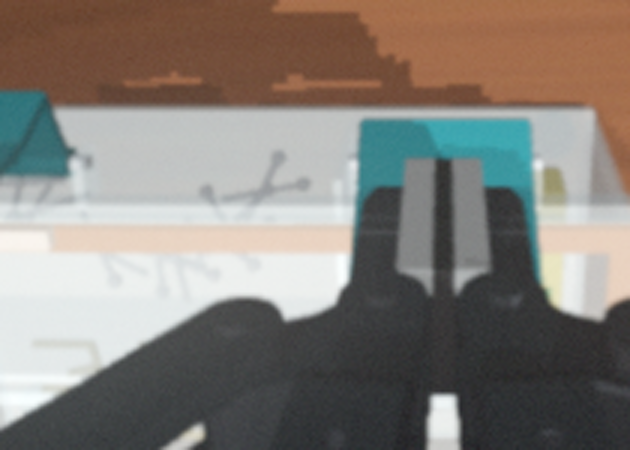

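>>> drive_tool --commands '[{"dx": 0,"dy": 0.5,"dz": 0,"turn": 0,"gripper": 1},{"dx": 0,"dy": 1.0,"dz": 0.15,"turn": 0,"gripper": 1},{"dx": 0,"dy": 1.5,"dz": 0.35,"turn": 0,"gripper": 1},{"dx": 0,"dy": 1.8,"dz": 0.5,"turn": 0,"gripper": 1},{"dx": 0,"dy": 1.8,"dz": 0.5,"turn": 0,"gripper": 1}]'

```text
time_s: 3.75
eef_pos: [0.5117, 0.0796, 0.0981]
eef_rot: [-0.0, 0.72, 0.694, -0.0]
wrist_force: [0.7, -1.0, 0.6]
opening: 0.002
```

```bash
sed -i 's/,o\["opening"\].round(3)//' snap.py; python3 snap.py 4 scene wrist
```

```text
3.85 [-0.0617  0.0513  0.0981] [0.6 0.1 0.1]
```

View pics/scene4.png

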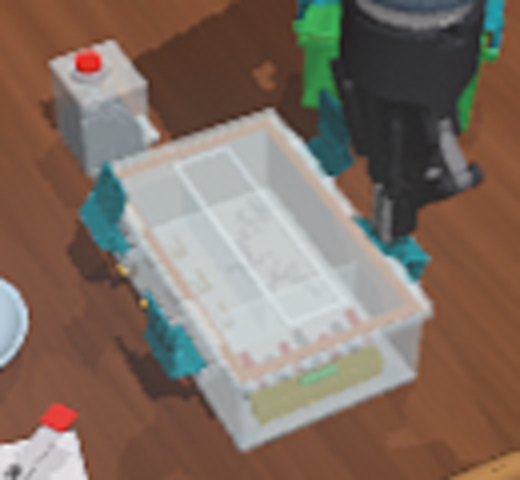

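View pics/wrist4.png

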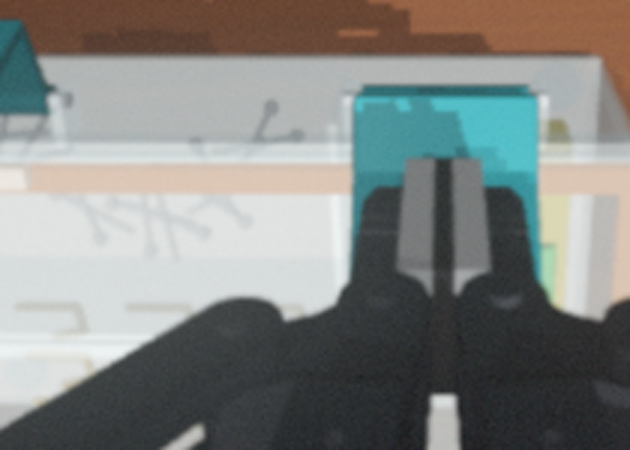

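>>> drive_tool --commands '[{"dx": 0,"dy": 0.3,"dz": 0.2,"turn": 0,"gripper": 1},{"dx": 0,"dy": 0.5,"dz": 0.4,"turn": 0,"gripper": 1},{"dx": 0,"dy": 0.6,"dz": 0.5,"turn": 0,"gripper": 1},{"dx": 0,"dy": 0.6,"dz": 0.6,"turn": 0,"gripper": 1},{"dx": 0,"dy": 0.6,"dz": 0.6,"turn": 0,"gripper": 1}]'

```text
time_s: 4.47
eef_pos: [0.5182, 0.0794, 0.0929]
eef_rot: [0.0, 0.72, 0.694, 0.0]
wrist_force: [-0.7, 0.1, 5.9]
opening: -0.003
```

>>> drive_tool --commands '[{"dx": 0,"dy": 0,"dz": 0.1,"turn": 0,"gripper": 1},{"dx": 0,"dy": 0,"dz": 0.2,"turn": 0,"gripper": 1},{"dx": 0,"dy": 0,"dz": 0.2,"turn": 0,"gripper": 1}]'

```text
time_s: 4.85
eef_pos: [0.519, 0.0794, 0.0917]
eef_rot: [0.001, 0.72, 0.694, 0.001]
wrist_force: [-2.1, -0.4, 9.5]
opening: 0.001
```

>>> drive_tool --commands '[{"dx": 0,"dy": 0,"dz": 0.1,"turn": 0,"gripper": 1},{"dx": 0,"dy": 0,"dz": 0.2,"turn": 0,"gripper": 1},{"dx": 0,"dy": 0,"dz": 0.2,"turn": 0,"gripper": 1}]'

```text
time_s: 5.22
eef_pos: [0.52, 0.0793, 0.0904]
eef_rot: [0.002, 0.72, 0.694, 0.002]
wrist_force: [-0.1, 0.2, 11.1]
opening: -0.001
```

>>> drive_tool --commands '[{"dx": 0,"dy": 0,"dz": 0.1,"turn": 0,"gripper": 1},{"dx": 0,"dy": 0,"dz": 0.2,"turn": 0,"gripper": 1},{"dx": 0,"dy": 0,"dz": 0.2,"turn": 0,"gripper": 1}]'

```text
time_s: 5.6
eef_pos: [0.5209, 0.0793, 0.0891]
eef_rot: [0.003, 0.72, 0.694, 0.003]
wrist_force: [0.4, -0.2, 15.3]
opening: 0.003
```

>>> drive_tool --commands '[{"dx": 0,"dy": 0,"dz": 0.1,"turn": 0,"gripper": 1},{"dx": 0,"dy": 0,"dz": 0.15,"turn": 0,"gripper": 1},{"dx": 0,"dy": 0,"dz": 0.15,"turn": 0,"gripper": 1}]'

```text
time_s: 5.98
eef_pos: [0.5216, 0.0792, 0.0875]
eef_rot: [0.003, 0.72, 0.694, 0.003]
wrist_force: [5.0, 0.9, 10.2]
opening: 0.003
```

```bash
python3 snap.py 5 scene wrist
```

```text
6.075 [-0.0514  0.0513  0.0875] [3.8 0.8 9.7]
```

View pics/scene5.png

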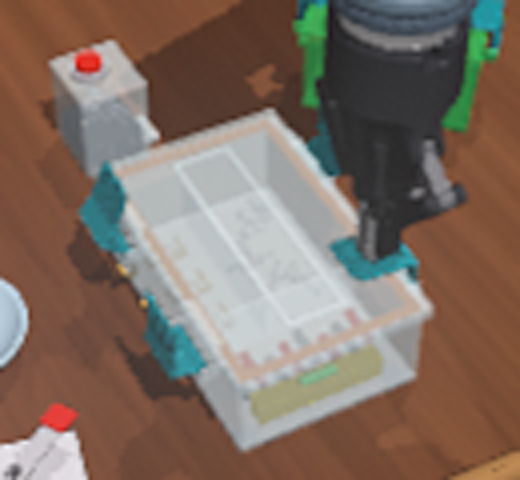

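View pics/wrist5.png

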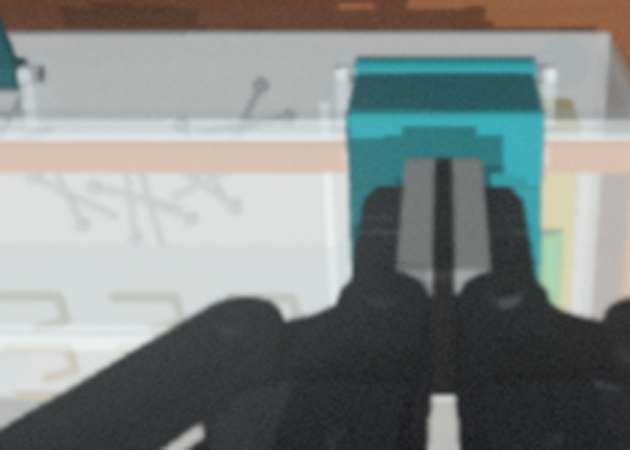

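>>> drive_tool --commands '[{"dx": 0,"dy": 0,"dz": 0.1,"turn": 0,"gripper": 1},{"dx": 0,"dy": 0,"dz": 0.2,"turn": 0,"gripper": 1},{"dx": 0,"dy": 0,"dz": 0.2,"turn": 0,"gripper": 1}]'

```text
time_s: 6.45
eef_pos: [0.5221, 0.0792, 0.0867]
eef_rot: [0.004, 0.72, 0.694, 0.003]
wrist_force: [-0.1, 0.8, 20.2]
opening: -0.002
```

>>> drive_tool --commands '[{"dx": 0,"dy": 0,"dz": -1,"turn": 0,"gripper": 1},{"dx": 0,"dy": 0,"dz": -5,"turn": 0,"gripper": 1},{"dx": 0,"dy": 0,"dz": -10,"turn": 0,"gripper": 1},{"dx": 0,"dy": 0,"dz": -10,"turn": 0,"gripper": 1}]'

```text
time_s: 6.95
eef_pos: [0.5203, 0.0792, 0.187]
eef_rot: [0.003, 0.72, 0.694, 0.003]
wrist_force: [0.3, 0.1, 0.7]
opening: 0.001
```

```bash
python3 snap.py 6 scene wrist
```

```text
7.05 [-0.0555  0.0513  0.1828] [-0.2 -0.8 -0.9]
```

View pics/scene6.png

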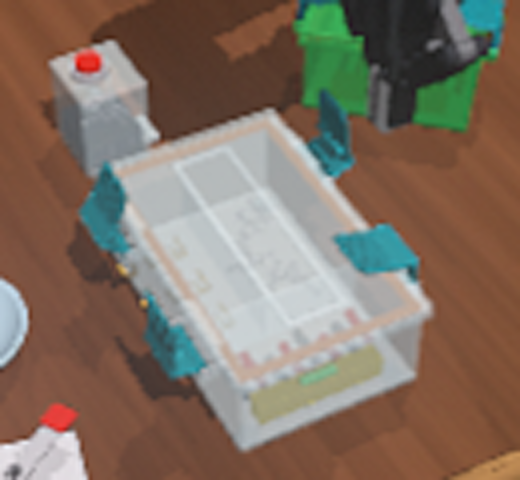

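View pics/wrist6.png

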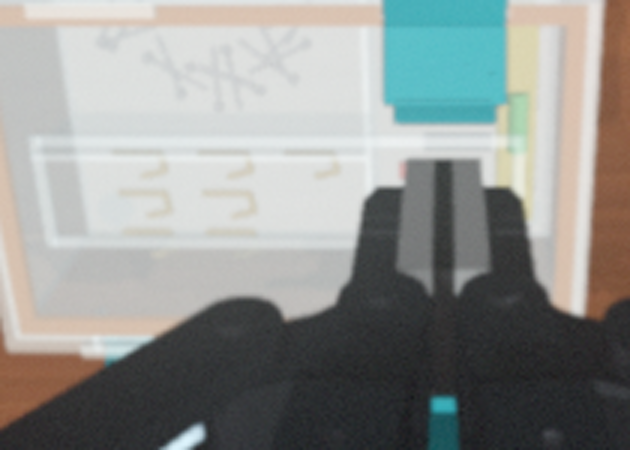

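```bash
cat > pred.py <<'E'
from h import *
def tip(side,v,th,half=.018):
    r=np.hypot(41,29.9);a=np.arctan2(29.9,41)+th
    s,h=r*np.cos(a)/1e3,r*np.sin(a)/1e3
    return [[*b2w(side*(.07-s),v+k*half),.057+h] for k in(-1,1)]
E
python3 - <<'E'
from pred import *
for n,x0,y0,f in(("wrist",110,190,3),("scene",195,135,4)):
    c=pickle.load(open(n+"6.pkl","rb"))
    for th in(.02,.15,.3): print(n,th,((proj(c,tip(-1,.052,th))-[x0,y0]+.5)*f).round(0).tolist())
E
```

```text
wrist 0.02 [[386.0, 116.0], [511.0, 116.0]]
wrist 0.15 [[385.0, 109.0], [512.0, 110.0]]
wrist 0.3 [[383.0, 98.0], [514.0, 98.0]]
scene 0.02 [[330.0, 235.0], [361.0, 274.0]]
scene 0.15 [[336.0, 227.0], [368.0, 266.0]]
scene 0.3 [[345.0, 217.0], [377.0, 256.0]]
```

Run:
```python
from h import *
from bench import ctrl
o=ctrl.get_obs();print(rot(o).round(3),shift(o,[*b2w(.118,-.052),.185]))
```

```text
[[ 0.037  0.999  0.001]
 [ 0.999 -0.037 -0.   ]
 [-0.     0.001 -1.   ]] [-10.36  17.34  -0.21]
```

>>> drive_tool --commands '[{"dx": -10.4,"dy": 17.3,"dz": -0.2,"turn": 0,"gripper": 1},{"dx": -10.4,"dy": 17.3,"dz": -0.2,"turn": 0,"gripper": 1},{"dx": -10.4,"dy": 17.3,"dz": -0.2,"turn": 0,"gripper": 1},{"dx": -10.4,"dy": 17.3,"dz": -0.2,"turn": 0,"gripper": 1},{"dx": -10.4,"dy": 17.3,"dz": -0.2,"turn": 0,"gripper": 1},{"dx": -10.4,"dy": 17.3,"dz": -0.2,"turn": 0,"gripper": 1}]'

```text
time_s: 7.8
eef_pos: [0.685, -0.0297, 0.1837]
eef_rot: [-0.001, 0.72, 0.694, -0.001]
wrist_force: [1.0, 1.0, 0.8]
opening: -0.001
```

```bash
python3 snap.py 7 scene top
```

```text
7.9 [ 0.1166 -0.0512  0.1847] [ 0.6  0.1 -0.1]
```

View pics/scene7.png

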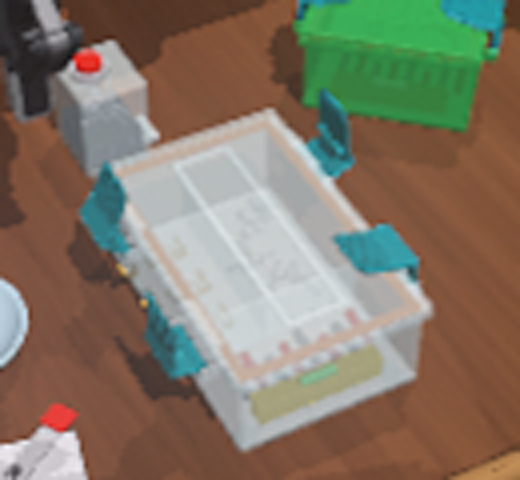

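View pics/top7.png

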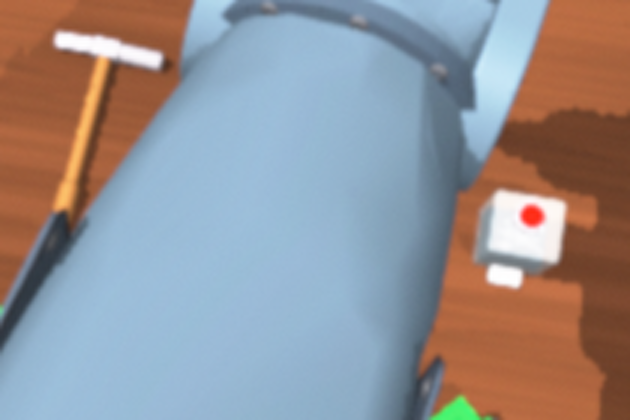

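>>> drive_tool --commands '[{"dx": 0,"dy": 0,"dz": 5,"turn": 0,"gripper": 1},{"dx": 0,"dy": 0,"dz": 8.1,"turn": 0,"gripper": 1},{"dx": 0,"dy": -1,"dz": 8.1,"turn": 0,"gripper": 1},{"dx": 0,"dy": -1.7,"dz": 8.1,"turn": 0,"gripper": 1},{"dx": 0,"dy": -2.4,"dz": 8.1,"turn": 0,"gripper": 1},{"dx": 0,"dy": -3.1,"dz": 8.1,"turn": 0,"gripper": 1},{"dx": 0,"dy": -3.8,"dz": 8.1,"turn": 0,"gripper": 1},{"dx": 0,"dy": -4.3,"dz": 8.1,"turn": 0,"gripper": 1},{"dx": 0,"dy": -4.8,"dz": 8.25,"turn": 0,"gripper": 1},{"dx": 0,"dy": -5.3,"dz": 8.45,"turn": 0,"gripper": 1},{"dx": 0,"dy": -5.6,"dz": 8.6,"turn": 0,"gripper": 1},{"dx": 0,"dy": -5.6,"dz": 8.6,"turn": 0,"gripper": 1}]'

```text
time_s: 9.4
eef_pos: [0.6308, -0.0289, 0.0989]
eef_rot: [0.0, 0.72, 0.694, 0.0]
wrist_force: [0.6, 0.4, 1.8]
opening: 0.001
```

```bash
python3 snap.py 8 scene
```

```text
9.45 [ 0.0619 -0.0526  0.0989] [1.5 0.2 0.8]
```

View pics/scene8.png

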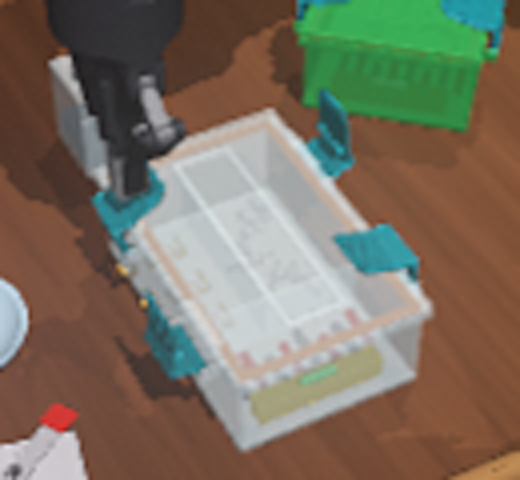

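>>> drive_tool --commands '[{"dx": 0,"dy": -0.3,"dz": 0.2,"turn": 0,"gripper": 1},{"dx": 0,"dy": -0.5,"dz": 0.4,"turn": 0,"gripper": 1},{"dx": 0,"dy": -0.7,"dz": 0.6,"turn": 0,"gripper": 1},{"dx": 0,"dy": -0.7,"dz": 0.7,"turn": 0,"gripper": 1},{"dx": 0,"dy": -0.7,"dz": 0.7,"turn": 0,"gripper": 1}]'

```text
time_s: 10.07
eef_pos: [0.6244, -0.0287, 0.0927]
eef_rot: [0.001, 0.72, 0.694, 0.001]
wrist_force: [4.0, 0.6, 6.3]
opening: -0.003
```

>>> drive_tool --commands '[{"dx": 0,"dy": 0,"dz": 0.1,"turn": 0,"gripper": 1},{"dx": 0,"dy": 0,"dz": 0.2,"turn": 0,"gripper": 1},{"dx": 0,"dy": 0,"dz": 0.2,"turn": 0,"gripper": 1}]'

```text
time_s: 10.45
eef_pos: [0.624, -0.0287, 0.0911]
eef_rot: [0.0, 0.72, 0.694, 0.0]
wrist_force: [0.7, -0.5, 10.2]
opening: 0.004
```

>>> drive_tool --commands '[{"dx": 0,"dy": 0,"dz": 0.1,"turn": 0,"gripper": 1},{"dx": 0,"dy": 0,"dz": 0.2,"turn": 0,"gripper": 1},{"dx": 0,"dy": 0,"dz": 0.2,"turn": 0,"gripper": 1}]'

```text
time_s: 10.82
eef_pos: [0.6233, -0.0287, 0.0893]
eef_rot: [-0.0, 0.72, 0.694, -0.0]
wrist_force: [-3.8, 0.7, 14.2]
opening: -0.002
```

>>> drive_tool --commands '[{"dx": 0,"dy": 0,"dz": 0.1,"turn": 0,"gripper": 1},{"dx": 0,"dy": 0,"dz": 0.15,"turn": 0,"gripper": 1},{"dx": 0,"dy": 0,"dz": 0.15,"turn": 0,"gripper": 1}]'

```text
time_s: 11.2
eef_pos: [0.6232, -0.0287, 0.0885]
eef_rot: [-0.0, 0.72, 0.694, -0.001]
wrist_force: [-6.6, 0.7, 19.8]
opening: 0.003
```

>>> drive_tool --commands '[{"dx": 0,"dy": 0,"dz": 0.1,"turn": 0,"gripper": 1},{"dx": 0,"dy": 0,"dz": 0.1,"turn": 0,"gripper": 1},{"dx": 0,"dy": 0,"dz": 0.1,"turn": 0,"gripper": 1}]'

```text
time_s: 11.58
eef_pos: [0.6236, -0.0287, 0.0883]
eef_rot: [0.0, 0.72, 0.694, -0.0]
wrist_force: [-7.1, 0.7, 22.9]
opening: -0.0
```

>>> drive_tool --commands '[{"dx": 0,"dy": 0,"dz": -1,"turn": 0,"gripper": 1},{"dx": 0,"dy": 0,"dz": -5,"turn": 0,"gripper": 1},{"dx": 0,"dy": 0,"dz": -10,"turn": 0,"gripper": 1},{"dx": 0,"dy": 0,"dz": -10,"turn": 0,"gripper": 1}]'

```text
time_s: 12.08
eef_pos: [0.625, -0.029, 0.1892]
eef_rot: [0.002, 0.72, 0.694, 0.001]
wrist_force: [0.2, 1.0, -0.6]
opening: 0.002
```

```bash
python3 snap.py 9 scene
python3 - <<'E'
from pred import *
for n,x0,y0,f in(("scene",195,135,4),):
    c=pickle.load(open(n+"9.pkl","rb"))
    for th in(.02,.15,.3): print(n,th,((proj(c,tip(1,-.052,th))-[x0,y0]+.5)*f).round(0).tolist())
E
```

```text
12.125 [ 0.0546 -0.0526  0.1865] [-0.9  0.1 -0.2]
scene 0.02 [[164.0, 161.0], [189.0, 197.0]]
scene 0.15 [[157.0, 157.0], [183.0, 193.0]]
scene 0.3 [[149.0, 154.0], [174.0, 190.0]]
```

View pics/scene9.png

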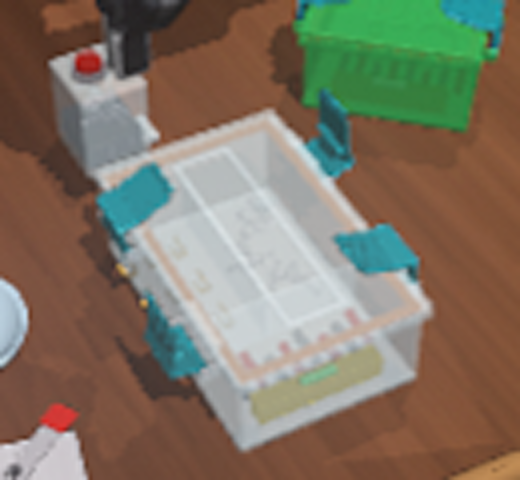

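```bash
python3 - <<'E'
from pred import *
c=pickle.load(open("scene9.pkl","rb"))
a=cv2.resize(c["image"][150:220,210:310,::-1],None,fx=8,fy=8,interpolation=cv2.INTER_CUBIC)
for sd,v in((1,-.052),(-1,.052)):
  for th,col in((.02,(0,0,255)),(.3,(255,0,255))):
    p=((proj(c,tip(sd,v,th))-[210,150]+.5)*8).astype(int)
    cv2.line(a,tuple(map(int,p[0])),tuple(map(int,p[1])),col,1)
cv2.imwrite("pics/z9.png",a)
E
```

View pics/z9.png

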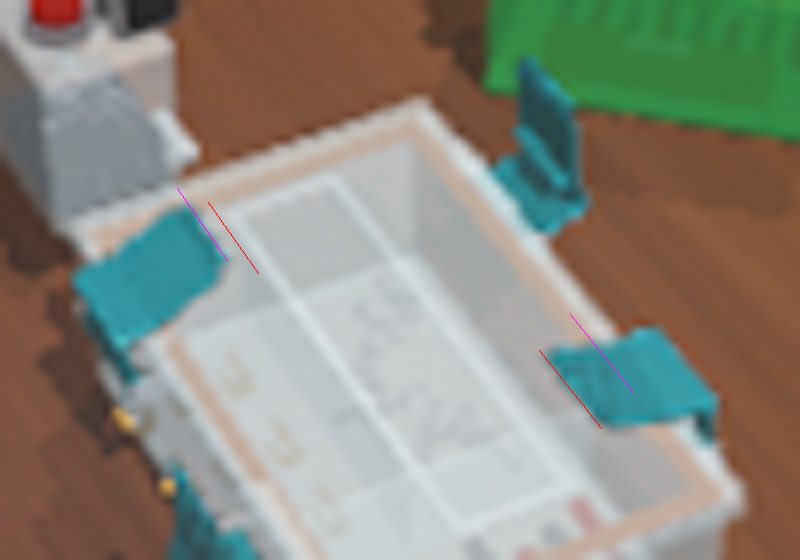

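```bash
python3 - <<'E'
from pred import *
c=pickle.load(open("scene9.pkl","rb"))
a=cv2.resize(c["image"][150:220,210:310,::-1],None,fx=8,fy=8,interpolation=cv2.INTER_CUBIC)
def dr(X,col,cl=False):
    p=((proj(c,X)-[210,150]+.5)*8).round().astype(np.int32);cv2.polylines(a,[p],cl,col,1)
dr([[*b2w(u,v),.073] for u,v in((.064,.099),(.064,-.099),(-.064,-.099),(-.064,.099))],(0,255,255),True)
def P(sd,v,s,h,th):
    r=np.hypot(s,h);q=np.arctan2(h,s)+th
    return [*b2w(sd*(.07-r*np.cos(q)/1e3),v),.057+r*np.sin(q)/1e3]
for sd,v in((1,-.052),(-1,.052)):
  for th,col in((.02,(0,0,255)),(.3,(255,0,255))):
    dr([P(sd,v+k,s,h,th) for k,s,h in((-.018,41,29.9),(.018,41,29.9),(.018,13,21.8),(-.018,13,21.8))],col,True)
cv2.imwrite("pics/z9b.png",a)
E
```

```text
(no output)
```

View pics/z9b.png

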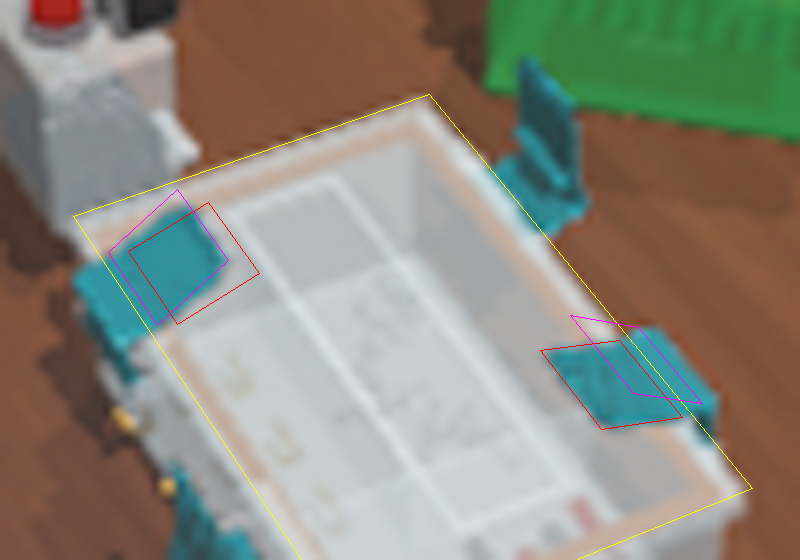

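>>> drive_tool --commands '[{"dx": 4,"dy": -4,"dz": -2,"turn": 0,"gripper": 1},{"dx": 5,"dy": -6,"dz": -2,"turn": 0,"gripper": 1},{"dx": 5,"dy": -6,"dz": -2,"turn": 0,"gripper": 1},{"dx": 5,"dy": -6,"dz": -2,"turn": 0,"gripper": 1}]'

```text
time_s: 12.62
eef_pos: [0.5652, 0.0232, 0.204]
eef_rot: [-0.001, 0.72, 0.694, -0.001]
wrist_force: [-0.2, -0.7, -0.3]
opening: 0.001
```

```bash
cat > ov.py <<'E'
from pred import *
def ov(n,k,x0,x1,y0,y1,f,L,draw=True):
    c=pickle.load(open(n+k+".pkl","rb"))
    a=cv2.resize(c["image"][y0:y1,x0:x1,::-1],None,fx=f,fy=f,interpolation=cv2.INTER_CUBIC)
    def dr(X,col):
        p=((proj(c,X)-[x0,y0]+.5)*f).round().astype(np.int32);cv2.polylines(a,[p],True,col,1)
    if draw: dr([[*b2w(u,v),.073] for u,v in((.064,.099),(.064,-.099),(-.064,-.099),(-.064,.099))],(0,255,255))
    def P(sd,v,s,h,th):
        r=np.hypot(s,h);q=np.arctan2(h,s)+th
        return [*b2w(sd*(.07-r*np.cos(q)/1e3),v),.057+r*np.sin(q)/1e3]
    for sd,v in L:
      for th,col in((.02,(0,0,255)),(.25,(255,0,255))):
        dr([P(sd,v+k,s,h,th) for k,s,h in((-.018,41,29.9),(.018,41,29.9),(.018,13,21.8),(-.018,13,21.8))],col)
    cv2.imwrite(f"pics/ov_{n}{k}.png",a)
E
python3 snap.py 10 wrist;python3 -c "
from ov import *
ov('wrist','10',40,360,120,340,2.5,[(1,-.052),(-1,.052)])"
```

```text
12.675 [-0.0054 -0.0032  0.2042] [-0.6  0.3  0.2]
```

View pics/ov_wrist10.png

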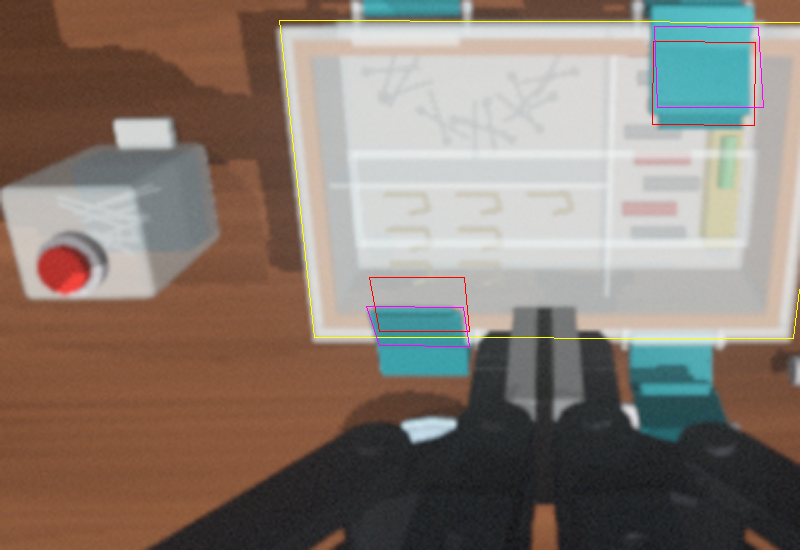

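Run:
```python
from h import *
from bench import ctrl
o=ctrl.get_obs();print(shift(o,[*b2w(.052,-.052),.115]))
```

```text
[-4.88  5.75  8.92]
```

>>> drive_tool --commands '[{"dx": -4.9,"dy": 5.7,"dz": 0,"turn": 0,"gripper": 1},{"dx": -4.9,"dy": 5.7,"dz": 0,"turn": 0,"gripper": 1},{"dx": -4.9,"dy": 5.7,"dz": 5,"turn": 0,"gripper": 1},{"dx": -4.9,"dy": 5.7,"dz": 9.0,"turn": 0,"gripper": 1},{"dx": -4.9,"dy": 5.7,"dz": 9.6,"turn": 0,"gripper": 1},{"dx": -4.9,"dy": 5.7,"dz": 10.2,"turn": 0,"gripper": 1},{"dx": -4.9,"dy": 5.5,"dz": 10.5,"turn": 0,"gripper": 1},{"dx": -4.9,"dy": 5.3,"dz": 10.8,"turn": 0,"gripper": 1},{"dx": -4.9,"dy": 5.3,"dz": 10.8,"turn": 0,"gripper": 1}]'

```text
time_s: 13.8
eef_pos: [0.6176, -0.0276, 0.0985]
eef_rot: [0.001, 0.72, 0.694, 0.001]
wrist_force: [1.4, -0.3, 2.0]
opening: -0.003
```

>>> drive_tool --commands '[{"dx": 0,"dy": -0.1,"dz": 0.1,"turn": 0,"gripper": 1},{"dx": 0,"dy": -0.2,"dz": 0.2,"turn": 0,"gripper": 1},{"dx": 0,"dy": -0.3,"dz": 0.3,"turn": 0,"gripper": 1},{"dx": 0,"dy": -0.3,"dz": 0.3,"turn": 0,"gripper": 1}]'

```text
time_s: 14.3
eef_pos: [0.6154, -0.0276, 0.0954]
eef_rot: [0.002, 0.72, 0.694, 0.001]
wrist_force: [5.3, 0.1, 1.8]
opening: 0.0
```

```bash
python3 snap.py 11 scene
```

```text
14.35 [ 0.0464 -0.0518  0.0955] [ 5.8 -0.1  2.3]
```

View pics/scene11.png

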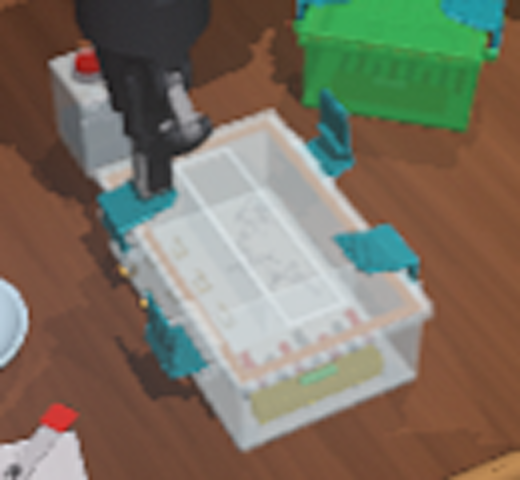

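>>> drive_tool --commands '[{"dx": 0,"dy": 0,"dz": 0.1,"turn": 0,"gripper": 1},{"dx": 0,"dy": 0,"dz": 0.2,"turn": 0,"gripper": 1},{"dx": 0,"dy": 0,"dz": 0.3,"turn": 0,"gripper": 1},{"dx": 0,"dy": 0,"dz": 0.3,"turn": 0,"gripper": 1}]'

```text
time_s: 14.85
eef_pos: [0.6144, -0.0275, 0.0921]
eef_rot: [0.001, 0.72, 0.694, 0.0]
wrist_force: [5.0, 0.3, 6.0]
opening: -0.002
```

>>> drive_tool --commands '[{"dx": 0,"dy": 0,"dz": 0.1,"turn": 0,"gripper": 1},{"dx": 0,"dy": 0,"dz": 0.2,"turn": 0,"gripper": 1},{"dx": 0,"dy": 0,"dz": 0.2,"turn": 0,"gripper": 1}]'

```text
time_s: 15.22
eef_pos: [0.6142, -0.0275, 0.0902]
eef_rot: [0.001, 0.72, 0.694, 0.0]
wrist_force: [3.1, -1.4, 8.0]
opening: -0.001
```

>>> drive_tool --commands '[{"dx": 0,"dy": 0,"dz": 0.1,"turn": 0,"gripper": 1},{"dx": 0,"dy": 0,"dz": 0.2,"turn": 0,"gripper": 1},{"dx": 0,"dy": 0,"dz": 0.2,"turn": 0,"gripper": 1}]'

```text
time_s: 15.6
eef_pos: [0.6133, -0.0274, 0.0879]
eef_rot: [-0.0, 0.72, 0.694, -0.0]
wrist_force: [-0.7, -0.7, 8.9]
opening: -0.001
```

>>> drive_tool --commands '[{"dx": 0,"dy": 0,"dz": 0.1,"turn": 0,"gripper": 1},{"dx": 0,"dy": 0,"dz": 0.2,"turn": 0,"gripper": 1},{"dx": 0,"dy": 0,"dz": 0.2,"turn": 0,"gripper": 1}]'

```text
time_s: 15.98
eef_pos: [0.6133, -0.0274, 0.0872]
eef_rot: [-0.0, 0.72, 0.694, -0.001]
wrist_force: [-4.9, -0.4, 17.3]
opening: 0.001
```

>>> drive_tool --commands '[{"dx": 0,"dy": 0,"dz": 0.1,"turn": 0,"gripper": 1},{"dx": 0,"dy": 0,"dz": 0.15,"turn": 0,"gripper": 1},{"dx": 0,"dy": 0,"dz": 0.15,"turn": 0,"gripper": 1}]'

```text
time_s: 16.35
eef_pos: [0.6136, -0.0275, 0.0867]
eef_rot: [0.0, 0.72, 0.694, -0.0]
wrist_force: [-7.1, -0.1, 22.8]
opening: -0.001
```

>>> drive_tool --commands '[{"dx": 0,"dy": 0,"dz": -1,"turn": 0,"gripper": 1},{"dx": 0,"dy": 0,"dz": -6,"turn": 0,"gripper": 1},{"dx": 4,"dy": -5,"dz": -11,"turn": 0,"gripper": 1},{"dx": 5,"dy": -5.5,"dz": -11.5,"turn": 0,"gripper": 1},{"dx": 5,"dy": -5.5,"dz": -11.5,"turn": 0,"gripper": 1},{"dx": 5,"dy": -5.5,"dz": -11.5,"turn": 0,"gripper": 1}]'

```text
time_s: 17.1
eef_pos: [0.5597, 0.0246, 0.1974]
eef_rot: [-0.001, 0.72, 0.694, -0.001]
wrist_force: [-0.1, -0.1, 0.2]
opening: 0.001
```

```bash
python3 snap.py 12 wrist;python3 -c "
from ov import *
ov('wrist','12',40,360,120,340,2.5,[(1,-.052),(-1,.052)])"
```

```text
17.15 [-0.0111 -0.0021  0.1972] [-0.1 -0.1  0.2]
```

View pics/ov_wrist12.png

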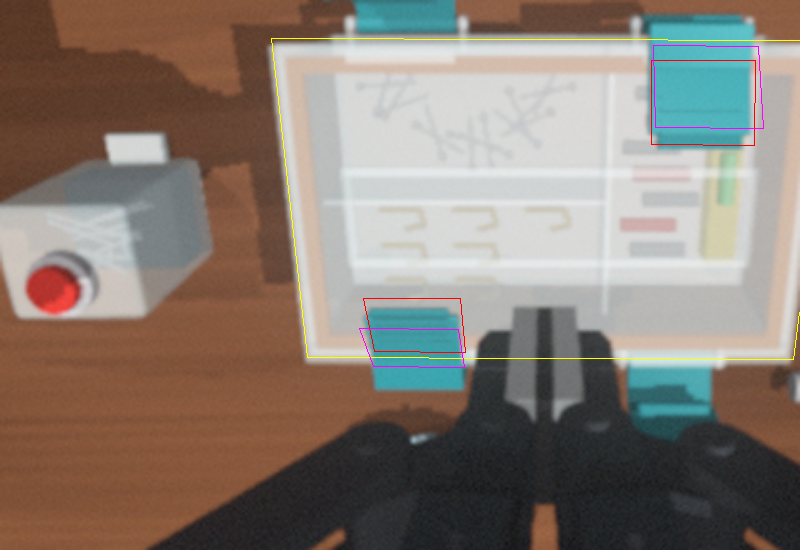

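```bash
python3 snap.py 13 scene;python3 -c "
from ov import *
ov('scene','13',210,310,150,220,8,[(1,-.052),(-1,.052)])"
```

```text
17.2 [-0.011  -0.0022  0.1972] [ 0.4 -0.6 -0.6]
```

View pics/ov_scene13.png

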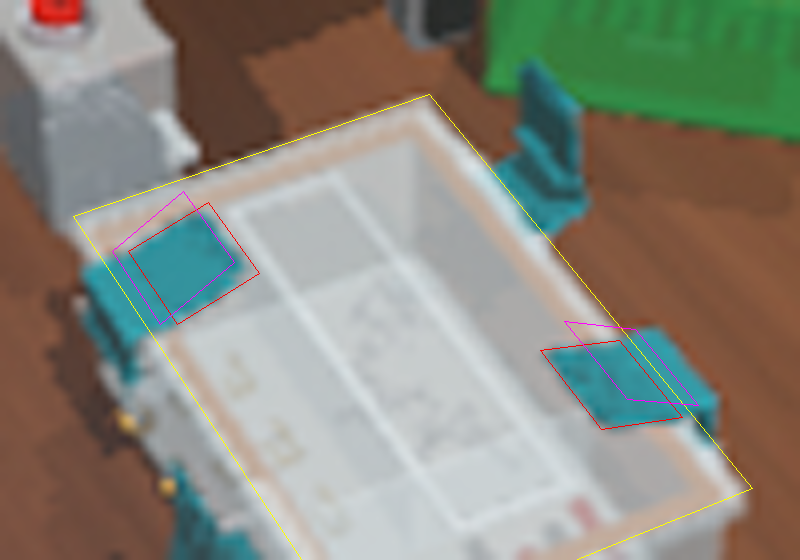

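Run:
```python
from h import *
c=pickle.load(open("wrist12.pkl","rb"));a=c["image"][:,:,::-1]
z=lambda x0,y0:cv2.resize(a[y0:y0+55,x0:x0+60],None,fx=6.5,fy=6.5,interpolation=cv2.INTER_CUBIC)
cv2.imwrite("pics/z12.png",np.hstack([z(180,225),z(290,120)]))
```

```text
(no output)
```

View pics/z12.png

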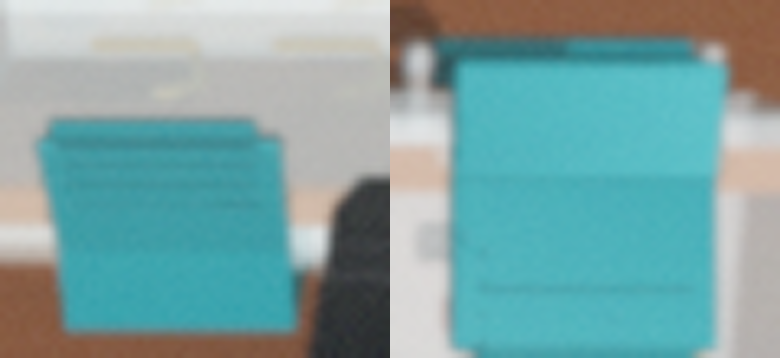

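```bash
cat > solve.py <<'E'
from h import *
from scipy.optimize import least_squares
def P(sd,v,s,h,th,du):
    r=np.hypot(s,h);q=np.arctan2(h,s)+th
    return [*b2w(sd*(.07-r*np.cos(q)/1e3)+du,v),.057+r*np.sin(q)/1e3]
def sol(k,sd,v,rf,re,axis=1):
    c=pickle.load(open(k+".pkl","rb"))
    f=lambda x:[proj(c,P(sd,v,13,21.8,x[0],x[1]/1e3))[0][1]-rf,proj(c,P(sd,v,41,29.9,x[0],x[1]/1e3))[0][1]-re]
    return least_squares(f,[.1,0]).x.round(3)
E
python3 - <<'E'
from solve import *
print("d",sol("wrist12",1,-.052,225-.5+250/6.5,225-.5+141/6.5))
print("d lip",sol("wrist12",1,-.052,225-.5+250/6.5,225-.5+120/6.5))
print("b",sol("wrist12",-1,.052,120-.5+176/6.5,120-.5+346/6.5))
print("b lip",sol("wrist12",-1,.052,120-.5+176/6.5,120-.5+358/6.5))
E
```

```text
d [ 0.205 -2.297]
d lip [0.072 1.585]
b [ 0.659 17.752]
b lip [ 0.577 15.648]
```

Run:
```python
from h import *
from bench import ctrl
o=ctrl.get_obs();print(shift(o,[*b2w(.047,-.052),.098]))
```

```text
[-4.99  5.82  9.9 ]
```

>>> drive_tool --commands '[{"dx": -5,"dy": 5.8,"dz": 0,"turn": 0,"gripper": 1},{"dx": -5,"dy": 5.8,"dz": 3,"turn": 0,"gripper": 1},{"dx": -5,"dy": 5.8,"dz": 7,"turn": 0,"gripper": 1},{"dx": -5,"dy": 5.8,"dz": 9.5,"turn": 0,"gripper": 1},{"dx": -5,"dy": 5.8,"dz": 9.9,"turn": 0,"gripper": 1},{"dx": -5,"dy": 5.8,"dz": 9.9,"turn": 0,"gripper": 1}]'

```text
time_s: 17.95
eef_pos: [0.6168, -0.0277, 0.0997]
eef_rot: [-0.0, 0.72, 0.694, -0.0]
wrist_force: [0.1, 0.1, 1.2]
opening: 0.0
```

>>> drive_tool --commands '[{"dx": 0,"dy": 0,"dz": 0.15,"turn": 0,"gripper": 1},{"dx": 0,"dy": 0,"dz": 0.15,"turn": 0,"gripper": 1}]'

```text
time_s: 18.2
eef_pos: [0.6173, -0.0275, 0.0994]
eef_rot: [0.001, 0.72, 0.694, 0.0]
wrist_force: [-0.0, 0.6, 0.8]
opening: -0.001
```

>>> drive_tool --commands '[{"dx": 0,"dy": 0,"dz": 0.15,"turn": 0,"gripper": 1},{"dx": 0,"dy": 0,"dz": 0.15,"turn": 0,"gripper": 1}]'

```text
time_s: 18.45
eef_pos: [0.6166, -0.0273, 0.0969]
eef_rot: [0.0, 0.72, 0.694, 0.0]
wrist_force: [0.9, 0.9, 1.1]
opening: 0.001
```

>>> drive_tool --commands '[{"dx": 0,"dy": 0,"dz": 0.15,"turn": 0,"gripper": 1},{"dx": 0,"dy": 0,"dz": 0.15,"turn": 0,"gripper": 1}]'

```text
time_s: 18.7
eef_pos: [0.6165, -0.0273, 0.0951]
eef_rot: [-0.0, 0.72, 0.694, -0.0]
wrist_force: [-0.3, -0.1, -0.1]
opening: 0.004
```

>>> drive_tool --commands '[{"dx": 0,"dy": 0,"dz": 0.15,"turn": 0,"gripper": 1},{"dx": 0,"dy": 0,"dz": 0.15,"turn": 0,"gripper": 1}]'

```text
time_s: 18.95
eef_pos: [0.6166, -0.0274, 0.0937]
eef_rot: [-0.0, 0.72, 0.694, -0.0]
wrist_force: [-0.2, 0.5, 0.1]
opening: 0.003
```

>>> drive_tool --commands '[{"dx": 0,"dy": 0,"dz": 0.1,"turn": 0,"gripper": 1},{"dx": 0,"dy": 0,"dz": 0.1,"turn": 0,"gripper": 1}]'

```text
time_s: 19.2
eef_pos: [0.6167, -0.0274, 0.0929]
eef_rot: [0.0, 0.72, 0.694, 0.0]
wrist_force: [0.0, 0.3, 1.3]
opening: -0.002
```

>>> drive_tool --commands '[{"dx": 0,"dy": 0,"dz": 0.1,"turn": 0,"gripper": 1},{"dx": 0,"dy": 0,"dz": 0.1,"turn": 0,"gripper": 1}]'

```text
time_s: 19.45
eef_pos: [0.6166, -0.0274, 0.0919]
eef_rot: [0.0, 0.72, 0.694, -0.0]
wrist_force: [-1.4, -0.2, 3.6]
opening: -0.001
```

>>> drive_tool --commands '[{"dx": 0,"dy": 0,"dz": 0.1,"turn": 0,"gripper": 1},{"dx": 0,"dy": 0,"dz": 0.1,"turn": 0,"gripper": 1}]'

```text
time_s: 19.7
eef_pos: [0.6165, -0.0273, 0.0908]
eef_rot: [-0.0, 0.72, 0.694, -0.0]
wrist_force: [-1.5, -0.3, 4.0]
opening: 0.003
```

>>> drive_tool --commands '[{"dx": 0,"dy": 0,"dz": 0.1,"turn": 0,"gripper": 1},{"dx": 0,"dy": 0,"dz": 0.1,"turn": 0,"gripper": 1}]'

```text
time_s: 19.95
eef_pos: [0.6165, -0.0274, 0.0898]
eef_rot: [-0.0, 0.72, 0.694, -0.0]
wrist_force: [-3.8, 0.3, 4.9]
opening: -0.006
```

Run:
```python
from h import *
from bench import ctrl
o=ctrl.get_obs();print(shift(o,[*b2w(-.048,.052),.095]))
```

```text
[10.37 -9.54 -0.52]
```

>>> drive_tool --commands '[{"dx": 0,"dy": 0,"dz": -4,"turn": 0,"gripper": 1},{"dx": 4,"dy": -4,"dz": -5,"turn": 0,"gripper": 1},{"dx": 8,"dy": -8,"dz": -5,"turn": 0,"gripper": 1},{"dx": 10.4,"dy": -9.5,"dz": -5,"turn": 0,"gripper": 1},{"dx": 10.4,"dy": -9.5,"dz": -3,"turn": 0,"gripper": 1},{"dx": 10.4,"dy": -9.5,"dz": -0.7,"turn": 0,"gripper": 1},{"dx": 10.4,"dy": -9.5,"dz": -0.6,"turn": 0,"gripper": 1},{"dx": 10.4,"dy": -9.5,"dz": -0.6,"turn": 0,"gripper": 1}]'

```text
time_s: 20.95
eef_pos: [0.5259, 0.08, 0.0961]
eef_rot: [0.0, 0.72, 0.694, 0.0]
wrist_force: [0.5, 0.1, 0.4]
opening: 0.002
```

>>> drive_tool --commands '[{"dx": 0,"dy": 0,"dz": 0.1,"turn": 0,"gripper": 1},{"dx": 0,"dy": 0,"dz": 0.1,"turn": 0,"gripper": 1}]'

```text
time_s: 21.2
eef_pos: [0.526, 0.08, 0.0954]
eef_rot: [0.0, 0.72, 0.694, 0.0]
wrist_force: [0.3, 0.3, -0.5]
opening: -0.003
```

>>> drive_tool --commands '[{"dx": 0,"dy": 0,"dz": 0.1,"turn": 0,"gripper": 1},{"dx": 0,"dy": 0,"dz": 0.1,"turn": 0,"gripper": 1}]'

```text
time_s: 21.45
eef_pos: [0.5255, 0.0801, 0.0938]
eef_rot: [0.0, 0.72, 0.694, 0.0]
wrist_force: [0.2, -0.1, -0.5]
opening: -0.001
```

>>> drive_tool --commands '[{"dx": 0,"dy": 0,"dz": 0.1,"turn": 0,"gripper": 1},{"dx": 0,"dy": 0,"dz": 0.1,"turn": 0,"gripper": 1}]'

```text
time_s: 21.7
eef_pos: [0.5254, 0.0801, 0.0927]
eef_rot: [-0.0, 0.72, 0.694, -0.0]
wrist_force: [-0.1, -0.5, -0.6]
opening: -0.004
```

Run:
```python
from h import *
from bench import ctrl
o=ctrl.get_obs();print(shift(o,[*b2w(.118,.052),.103]))
```

```text
[-0.06 16.56 -1.04]
```

>>> drive_tool --commands '[{"dx": 0,"dy": 0,"dz": -5,"turn": 0,"gripper": 1},{"dx": 0,"dy": 3,"dz": -9,"turn": 0,"gripper": 1},{"dx": 0,"dy": 8,"dz": -9,"turn": 0,"gripper": 1},{"dx": 0,"dy": 13,"dz": -9,"turn": 0,"gripper": 1},{"dx": 0,"dy": 16.6,"dz": -9,"turn": 0,"gripper": 1},{"dx": 0,"dy": 16.6,"dz": -9,"turn": 0,"gripper": 1},{"dx": 0,"dy": 16.6,"dz": -5,"turn": 0,"gripper": 1},{"dx": 0,"dy": 16.6,"dz": -1.2,"turn": 0,"gripper": 1},{"dx": 0,"dy": 15.6,"dz": -1.2,"turn": 0,"gripper": 1},{"dx": 0,"dy": 14.9,"dz": -1.2,"turn": 0,"gripper": 1},{"dx": 0,"dy": 14.2,"dz": -1.2,"turn": 0,"gripper": 1},{"dx": 0,"dy": 13.5,"dz": -1.2,"turn": 0,"gripper": 1},{"dx": 0,"dy": 12.8,"dz": -1.2,"turn": 0,"gripper": 1},{"dx": 0,"dy": 12.2,"dz": -1.2,"turn": 0,"gripper": 1},{"dx": 0,"dy": 11.6,"dz": -1.2,"turn": 0,"gripper": 1},{"dx": 0,"dy": 10.9,"dz": -1.1,"turn": 0,"gripper": 1},{"dx": 0,"dy": 10.9,"dz": -1.1,"turn": 0,"gripper": 1}]'

```text
time_s: 23.82
eef_pos: [0.6337, 0.0762, 0.1034]
eef_rot: [-0.0, 0.72, 0.694, -0.0]
wrist_force: [0.3, 0.1, -0.4]
opening: 0.0
```

```bash
python3 snap.py 14 scene
```

```text
23.875 [0.0611 0.0525 0.1036] [ 0.8 -0.1 -0.3]
```

View pics/scene14.png

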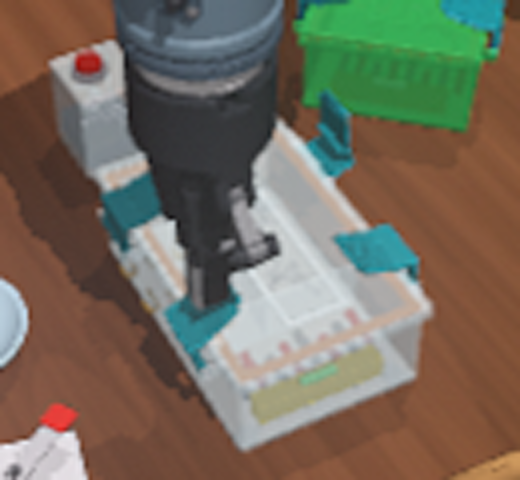

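>>> drive_tool --commands '[{"dx": 0,"dy": -0.3,"dz": 0.15,"turn": 0,"gripper": 1},{"dx": 0,"dy": -0.6,"dz": 0.3,"turn": 0,"gripper": 1},{"dx": 0,"dy": -0.9,"dz": 0.5,"turn": 0,"gripper": 1},{"dx": 0,"dy": -1.2,"dz": 0.8,"turn": 0,"gripper": 1},{"dx": 0,"dy": -1.4,"dz": 1.0,"turn": 0,"gripper": 1},{"dx": 0,"dy": -1.5,"dz": 1.2,"turn": 0,"gripper": 1},{"dx": 0,"dy": -1.5,"dz": 1.2,"turn": 0,"gripper": 1}]'

```text
time_s: 24.75
eef_pos: [0.6203, 0.0766, 0.0925]
eef_rot: [0.001, 0.72, 0.694, 0.001]
wrist_force: [5.1, 0.2, 4.3]
opening: -0.001
```

>>> drive_tool --commands '[{"dx": 0,"dy": 0,"dz": 0.1,"turn": 0,"gripper": 1},{"dx": 0,"dy": 0,"dz": 0.2,"turn": 0,"gripper": 1},{"dx": 0,"dy": 0,"dz": 0.2,"turn": 0,"gripper": 1}]'

```text
time_s: 25.12
eef_pos: [0.6199, 0.0766, 0.0904]
eef_rot: [0.0, 0.72, 0.694, 0.0]
wrist_force: [2.2, -0.3, 7.2]
opening: -0.0
```

>>> drive_tool --commands '[{"dx": 0,"dy": 0,"dz": 0.1,"turn": 0,"gripper": 1},{"dx": 0,"dy": 0,"dz": 0.2,"turn": 0,"gripper": 1},{"dx": 0,"dy": 0,"dz": 0.2,"turn": 0,"gripper": 1}]'

```text
time_s: 25.5
eef_pos: [0.6196, 0.0766, 0.0887]
eef_rot: [0.0, 0.72, 0.694, 0.0]
wrist_force: [1.2, -0.2, 9.9]
opening: 0.005
```

>>> drive_tool --commands '[{"dx": 0,"dy": 0,"dz": 0.1,"turn": 0,"gripper": 1},{"dx": 0,"dy": 0,"dz": 0.15,"turn": 0,"gripper": 1},{"dx": 0,"dy": 0,"dz": 0.15,"turn": 0,"gripper": 1}]'

```text
time_s: 25.88
eef_pos: [0.6188, 0.0767, 0.0867]
eef_rot: [-0.001, 0.72, 0.694, -0.001]
wrist_force: [-0.4, -1.4, 7.9]
opening: -0.003
```

>>> drive_tool --commands '[{"dx": 0,"dy": 0,"dz": 0.1,"turn": 0,"gripper": 1},{"dx": 0,"dy": 0,"dz": 0.1,"turn": 0,"gripper": 1},{"dx": 0,"dy": 0,"dz": 0.1,"turn": 0,"gripper": 1}]'

```text
time_s: 26.25
eef_pos: [0.6189, 0.0767, 0.0864]
eef_rot: [-0.0, 0.72, 0.694, -0.001]
wrist_force: [-2.5, -0.6, 12.2]
opening: -0.002
```

>>> drive_tool --commands '[{"dx": 0,"dy": 0,"dz": 0.1,"turn": 0,"gripper": 1},{"dx": 0,"dy": 0,"dz": 0.1,"turn": 0,"gripper": 1},{"dx": 0,"dy": 0,"dz": 0.1,"turn": 0,"gripper": 1}]'

```text
time_s: 26.62
eef_pos: [0.6189, 0.0767, 0.0861]
eef_rot: [-0.0, 0.72, 0.694, -0.001]
wrist_force: [-5.3, -0.8, 18.3]
opening: -0.0
```

>>> drive_tool --commands '[{"dx": 0,"dy": 0,"dz": -0.4,"turn": 0,"gripper": 1},{"dx": 0,"dy": 0,"dz": -0.8,"turn": 0,"gripper": 1},{"dx": 0,"dy": 0,"dz": -0.9,"turn": 0,"gripper": 1},{"dx": 0,"dy": 0,"dz": -0.9,"turn": 0,"gripper": 1}]'

```text
time_s: 27.12
eef_pos: [0.6184, 0.0767, 0.0924]
eef_rot: [-0.001, 0.72, 0.694, -0.001]
wrist_force: [-0.5, -1.4, 0.6]
opening: 0.001
```

Run:
```python
from h import *
from bench import ctrl
o=ctrl.get_obs();print(shift(o,[*b2w(-.118,-.052),.105]))
```

```text
[-10.42 -16.36  -1.22]
```

>>> drive_tool --commands '[{"dx": 0,"dy": 0,"dz": -5,"turn": 0,"gripper": 1},{"dx": -2,"dy": -3,"dz": -9,"turn": 0,"gripper": 1},{"dx": -5,"dy": -8,"dz": -9,"turn": 0,"gripper": 1},{"dx": -8,"dy": -12,"dz": -9,"turn": 0,"gripper": 1},{"dx": -10.4,"dy": -16.4,"dz": -9,"turn": 0,"gripper": 1},{"dx": -10.4,"dy": -16.4,"dz": -9,"turn": 0,"gripper": 1},{"dx": -10.4,"dy": -16.4,"dz": -5,"turn": 0,"gripper": 1},{"dx": -10.4,"dy": -16.4,"dz": -1.2,"turn": 0,"gripper": 1},{"dx": -10.4,"dy": -15.4,"dz": -1.2,"turn": 0,"gripper": 1},{"dx": -10.4,"dy": -14.7,"dz": -1.2,"turn": 0,"gripper": 1},{"dx": -10.4,"dy": -14.0,"dz": -1.2,"turn": 0,"gripper": 1},{"dx": -10.4,"dy": -13.3,"dz": -1.2,"turn": 0,"gripper": 1},{"dx": -10.4,"dy": -12.6,"dz": -1.2,"turn": 0,"gripper": 1},{"dx": -10.4,"dy": -12.0,"dz": -1.2,"turn": 0,"gripper": 1},{"dx": -10.4,"dy": -11.4,"dz": -1.2,"turn": 0,"gripper": 1},{"dx": -10.4,"dy": -10.7,"dz": -1.1,"turn": 0,"gripper": 1},{"dx": -10.4,"dy": -10.7,"dz": -1.1,"turn": 0,"gripper": 1}]'

```text
time_s: 29.25
eef_pos: [0.5091, -0.0234, 0.1042]
eef_rot: [0.0, 0.72, 0.694, 0.0]
wrist_force: [-0.6, 0.6, -0.3]
opening: 0.0
```

```bash
python3 snap.py 15 scene wrist
```

```text
29.35 [-0.0604 -0.0517  0.1041] [-0.3  0.3 -0.3]
```

View pics/scene15.png

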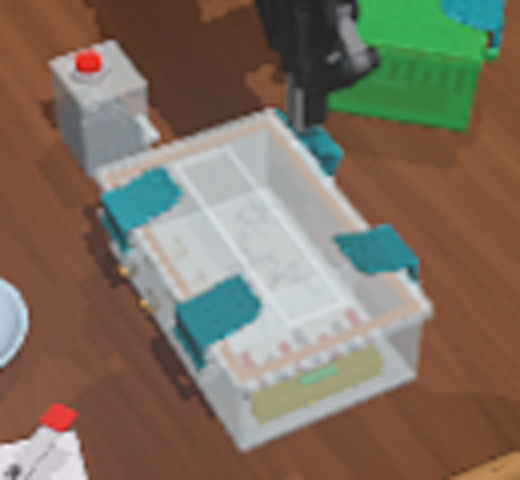

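View pics/wrist15.png

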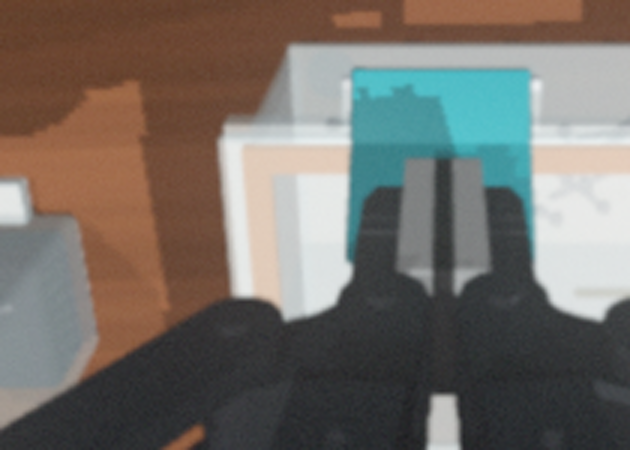

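Latch c has swung in and lies under the fingers. Next I follow the arc down and press.

>>> drive_tool --commands '[{"dx": 0,"dy": 0.3,"dz": 0.15,"turn": 0,"gripper": 1},{"dx": 0,"dy": 0.6,"dz": 0.3,"turn": 0,"gripper": 1},{"dx": 0,"dy": 0.9,"dz": 0.5,"turn": 0,"gripper": 1},{"dx": 0,"dy": 1.1,"dz": 0.8,"turn": 0,"gripper": 1},{"dx": 0,"dy": 1.2,"dz": 1.0,"turn": 0,"gripper": 1},{"dx": 0,"dy": 1.3,"dz": 1.2,"turn": 0,"gripper": 1},{"dx": 0,"dy": 1.3,"dz": 1.2,"turn": 0,"gripper": 1}]'

```text
time_s: 30.22
eef_pos: [0.5222, -0.0239, 0.0928]
eef_rot: [0.0, 0.72, 0.694, 0.0]
wrist_force: [-3.0, -0.6, 6.9]
opening: -0.001
```

>>> drive_tool --commands '[{"dx": 0,"dy": 0,"dz": 0.1,"turn": 0,"gripper": 1},{"dx": 0,"dy": 0,"dz": 0.2,"turn": 0,"gripper": 1},{"dx": 0,"dy": 0,"dz": 0.2,"turn": 0,"gripper": 1}]'

```text
time_s: 30.6
eef_pos: [0.5231, -0.024, 0.0915]
eef_rot: [0.001, 0.72, 0.694, 0.001]
wrist_force: [-1.6, 0.1, 7.6]
opening: -0.003
```

>>> drive_tool --commands '[{"dx": 0,"dy": 0,"dz": 0.1,"turn": 0,"gripper": 1},{"dx": 0,"dy": 0,"dz": 0.2,"turn": 0,"gripper": 1},{"dx": 0,"dy": 0,"dz": 0.2,"turn": 0,"gripper": 1}]'

```text
time_s: 30.98
eef_pos: [0.5235, -0.024, 0.0899]
eef_rot: [0.002, 0.72, 0.694, 0.001]
wrist_force: [-1.5, 1.9, 9.8]
opening: 0.002
```

>>> drive_tool --commands '[{"dx": 0,"dy": -0.1,"dz": 0.1,"turn": 0,"gripper": 1},{"dx": 0,"dy": -0.1,"dz": 0.2,"turn": 0,"gripper": 1},{"dx": 0,"dy": -0.1,"dz": 0.2,"turn": 0,"gripper": 1}]'

```text
time_s: 31.35
eef_pos: [0.5236, -0.0241, 0.0887]
eef_rot: [0.003, 0.72, 0.694, 0.002]
wrist_force: [-0.2, 1.6, 13.0]
opening: -0.002
```

>>> drive_tool --commands '[{"dx": 0,"dy": 0,"dz": 0.1,"turn": 0,"gripper": 1},{"dx": 0,"dy": 0,"dz": 0.15,"turn": 0,"gripper": 1},{"dx": 0,"dy": 0,"dz": 0.15,"turn": 0,"gripper": 1}]'

```text
time_s: 31.72
eef_pos: [0.5246, -0.0241, 0.088]
eef_rot: [0.003, 0.72, 0.694, 0.003]
wrist_force: [0.6, 1.8, 16.1]
opening: 0.003
```

>>> drive_tool --commands '[{"dx": 0,"dy": 0,"dz": 0.1,"turn": 0,"gripper": 1},{"dx": 0,"dy": 0,"dz": 0.1,"turn": 0,"gripper": 1},{"dx": 0,"dy": 0,"dz": 0.1,"turn": 0,"gripper": 1}]'

```text
time_s: 32.1
eef_pos: [0.5252, -0.0243, 0.0867]
eef_rot: [0.004, 0.72, 0.694, 0.003]
wrist_force: [4.6, 1.9, 9.9]
opening: -0.002
```

>>> drive_tool --commands '[{"dx": 0,"dy": 0,"dz": 0.1,"turn": 0,"gripper": 1},{"dx": 0,"dy": 0,"dz": 0.1,"turn": 0,"gripper": 1},{"dx": 0,"dy": 0,"dz": 0.1,"turn": 0,"gripper": 1}]'

```text
time_s: 32.48
eef_pos: [0.5254, -0.0243, 0.0864]
eef_rot: [0.004, 0.72, 0.694, 0.003]
wrist_force: [2.6, 2.5, 15.9]
opening: -0.002
```

>>> drive_tool --commands '[{"dx": 0,"dy": 0,"dz": -0.4,"turn": 0,"gripper": 1},{"dx": 0,"dy": 0,"dz": -0.9,"turn": 0,"gripper": 1},{"dx": 0,"dy": 0,"dz": -0.9,"turn": 0,"gripper": 1},{"dx": 0,"dy": 0,"dz": -0.9,"turn": 0,"gripper": 1}]'

```text
time_s: 32.98
eef_pos: [0.5202, -0.0237, 0.0912]
eef_rot: [-0.0, 0.72, 0.694, -0.0]
wrist_force: [-0.5, -0.4, 0.7]
opening: -0.003
```

>>> drive_tool --commands '[{"dx": 0,"dy": 0,"dz": 0.05,"turn": 0,"gripper": 1},{"dx": 0,"dy": 0,"dz": 0.05,"turn": 0,"gripper": 1}]'

```text
time_s: 33.22
eef_pos: [0.5203, -0.0237, 0.0909]
eef_rot: [-0.0, 0.72, 0.694, -0.0]
wrist_force: [-0.5, 0.8, 0.7]
opening: 0.002
```

>>> drive_tool --commands '[{"dx": 0,"dy": 0,"dz": -5,"turn": 0,"gripper": 1},{"dx": 0,"dy": -3,"dz": -11,"turn": 0,"gripper": 1},{"dx": 3,"dy": -5,"dz": -11,"turn": 0,"gripper": 1},{"dx": 4,"dy": -5,"dz": -11,"turn": 0,"gripper": 1},{"dx": 4,"dy": -5,"dz": -11,"turn": 0,"gripper": 1}]'

```text
time_s: 33.85
eef_pos: [0.4722, 0.0184, 0.2009]
eef_rot: [-0.0, 0.72, 0.694, -0.0]
wrist_force: [0.6, 0.0, 0.2]
opening: -0.002
```

```bash
python3 snap.py 16 wrist scene;python3 -c "
from ov import *
L=[(i,j*.052) for i in(-1,1) for j in (-1,1)]
ov('wrist','16',60,380,140,340,2.5,L)
ov('scene','16',190,310,120,210,6.5,L)"
```

```text
33.95 [-0.0982 -0.0121  0.2006] [ 0.1 -0.5 -0.6]
```

View pics/ov_wrist16.png

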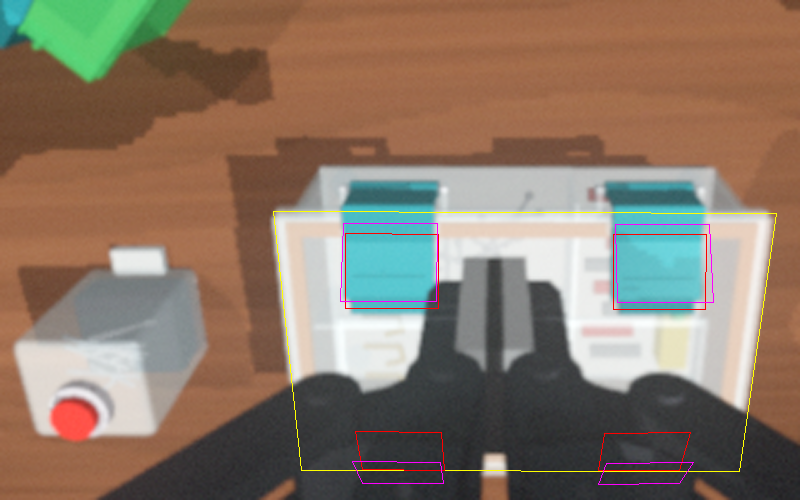

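View pics/scene16.png

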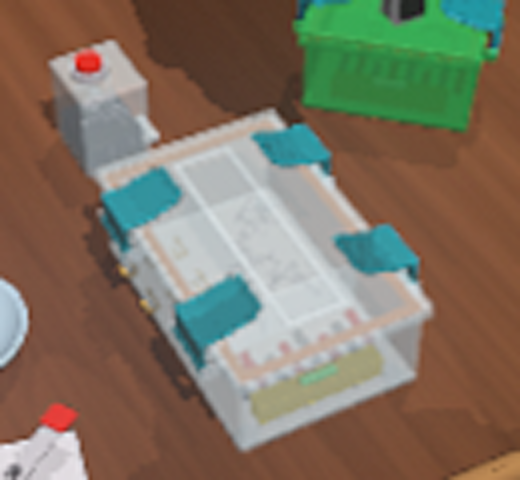

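```bash
python3 -c "
from bench import ctrl
print(ctrl.hand_in())"
```

```text
the job is handed in; nothing more can be done
None
```

All four latches are closed and I handed the job in at about 34 s of the 64 s allowed. I pushed with the closed fingertips, in the order b, d (diagonally across), a, c.

- **Latch d took two presses:** on the first, a wrist picture showed it still about 0.25 rad open. The fingers had been pressing too near its hinge, so I pressed again further in on the tab.
- **Snapped, by touch:** latches b, a and c eased during the press and then went stiff. Latch d only stopped rising before it stiffened. Light touches afterwards found d's tab at its snapped height, and b, a and c had no contact above theirs.
- **Picture measurements disagreed:** overlays on the scene and wrist pictures put b and d anywhere from 0 to 0.2 rad. I trusted the touch checks over them. In the last pictures the pairs b and c, and a and d, look alike.
- **Forces and positions:** the highest wrist force at the end of a move was about 24 N, but peaks between readings were not seen. The box, dispenser and clamp look unmoved in the last scene picture. The hammer and most of the dish were outside that picture. I did not measure lid level or drop directly. The arm was clear of everything at hand-in.

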